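# Open the clamshell test fixture and unload the tested module

### The arm

A 7-joint arm with a two-finger parallel gripper is mounted at the origin on the work surface. World frame = base frame: x ahead of the robot, y to its left, z up, the work surface at z = 0. Lengths are in mm, angles in degrees, forces in N, time in s.
With the tool pointing down it reaches from about 425 to 950 mm from the base axis. Payload 4.7 kg.
Tool frame: the origin (TCP) lies at the very end of the fingers, on their centre line; the grasp point (between the pads) lies 19 mm behind it (env.tcp_to_grasp is the distance from the TCP to the grasp point, in mm); x points along the fingers, y is the direction in which the jaws open and shut, and the axes are right-handed (so a half turn about x gives the same grasp; the last joint's range is limited). The gripper opens to 87 mm and grips with 3 to 60 N. Pads are 19 mm wide; open, the fingers measure 117 mm over their backs; the gripper's body (75 mm by 190 mm) begins 51 mm behind the grasp point.
Start: joints at [70.422, 26.849, -2.785, 87.806, 1.381, 65.374, -4.715], TCP at [207.761, -642.25, 222.573] pointing down, gripper open.
Joint ranges: [-148.3, 148.3], [-19.14, 114.17], [-79.39, 73.82], [5.75, 140.21], [-59.74, 239.74], [12.07, 113.84], [-152.46, 152.46]. Speed limits (degrees/s): [147.25, 147.25, 180, 180, 180, 180, 180].

### API

Orientations are given as a 3x3 rotation matrix whose columns are the frame's x, y, z axes.
In Python, from workcell import telemetry, get_image, calibration, workorder, env gives the robot as it stands.
- The arm moves only by the tool apply_moves, never from a script. Its argument "increments" is a list of rows, each an object of numbers: "x", "y", "z": the shift along the world's x, y, z in cm; "wx", "wy", "wz": the turn, a rotation vector about the world's x, y, z in degrees; "grip": the gripper's target within -1 to 1 (shut at 1, half-way at 0, fully open at -1). A call has 1 to 12 rows; each row shifts and turns the commanded pose from where the row before left it; what a row does not reach is not made up. A row lasts 1/12 s, in which the tool goes at most 41.7 mm and 7.16 degrees, less where a joint would pass 70% of its speed; a pose out of reach is approached as far as the arm can. A call is refused whole if a number of a shift passes 4.17 or a number of a turn 7.16, either way. A call with a gripper value outside its range is refused whole. The fingers move at their own pace and stop on an object; "force" is the grip in N (left out, the last holds). Time passes only in rows, so rows that do not move let the fingers close. It gives the time, the measured TCP pose, the force and the opening at its end, in the units of the state.
- telemetry.observe(): the state, without advancing time (a new reading comes with each control period).
- get_image(name): name is "scene" or "top"; returns (picture, depth): 384x512x3 uint8, red, green, blue; 384x512 float32, mm along the optical axis (not along the pixel's ray), 0 where there is no reading.
- calibration(name): a dict with "fx", "fy", "cx", "cy" (pixels), "D" ([k1, k2, p1, p2, k3] as OpenCV has them; the pictures are not rectified), "position" and "orientation" of the camera in the world. Camera axes: x right, y down, z forward; pixel columns grow to the right and rows downward; lengths in mm; the calibration is good to about 2 mm. A picture is of the moment at which its call begins. calibration takes no time and is no camera call.
- workorder.job_done(): hands the job in, once; it reports no verdict.
The state is a dict: "t": time; "joint_pos": joint angles; "joint_vel": joint speeds; "tau": joint torques, N m; "tcp_pos": TCP position; "ee_rot": TCP orientation; "ft_force": force on the tool from outside, world axes, zero at the start; "ft_torque": the same for the moment, N m; "grip_width": opening from 0.0 (shut) to 1.0 (fully open).
Only numpy, scipy, OpenCV 4.12 (cv2) and the standard library are available. Lean on these libraries where they do the work, as an engineer would, in place of code of your own. Each camera call takes 0.05 s, during which the arm holds its last target.

### The job

The test in the clamshell fixture is over: swing its clear lid up and back until it really rests against its rubber stop, without flinging it or forcing it against the stop, and leave it standing there. Then lift the tested module out of the nest and set it down flat, label up, in the green-rimmed tray; lower it in, do not drop it. Leave everything else on the bench where it is.

Things in the scene. Friction and masses are not known exactly. Their poses are not given: they have to be found in the camera images.
- fixture: Clamshell test fixture, grey with black deck, fixed to the bench: x -110 (front, robot side) to +140 mm (hinge side), y +-120 mm; deck 65 mm above the bench. Origin on the bench; x from its front to its hinge side, y left, z up. Front lid rests to z 125 mm at x -85, y +-93; hinge towers to z 140 at x 70 to 90, y +-54 to +-78 mm.
- hinge (a point): Middle of the lid's hinge axis, at x = +80 mm, z = 132 mm in the fixture's frame; the axis runs along the fixture's y. Axes as the fixture's.
- lid (a joint): Lid angle, rad: 0 shut and level, grows as its front edge rises and swings back until it meets the stop, 1.65 to 1.95 (5 to 22 degrees past upright) as the stop is set. Friction hinges (0.75 N m) hold the lid (0.45 kg) wherever it is let go: 7 to 9 N at the handle lifts it, 4 to 10 N at the front rail pushes it back; force climbs steeply only at the stop. Starts shut or slightly ajar.
- lid_handle (a point): Centre of the black bridge handle on the lid's front rail: flat-sided bar 12 mm thick (x), 108 mm long (y), 16 mm tall, 22 mm free under it, posts at its ends. 155 mm in front of the hinge axis, 37 mm above it (lid shut). Axes are the lid's: x towards the hinge, y along it, z out of the lid's top; at angle 0 the fixture's axes.
- stop_post: Lid stop behind the hinge: two fixed steel posts at y +-96 mm, 140 mm tall on the deck (to z 205 mm), at x +128 mm of the fixture; origin between their feet. They carry a bar with two rubber bumpers on adjusting studs, 58 mm above and 18 to 37 mm behind the hinge axis: its setting differs from day to day and is not reported, so where the lid meets it is found by feel.
- lid_rail (a point): Centre of the inner face (underside) of the lid's aluminium front rail: 160 mm in front of the hinge axis, 7 mm below it (lid shut). Rail 30 mm wide, 14 mm thick, 210 mm long, its free edge 175 mm from the axis. The clear plate behind it has four black rods 10 mm proud of the inner face, 75 to 105 mm from the axis. Axes are the lid's.
- module_center (a point): Centre of the tested module: aluminium box 46 (x) x 110 (y) x 30 (z) mm, brass stubs at both y ends (130 mm overall), blank blue label on top, 0.22 kg. It lies loose on bars, underside 77 mm above the bench, long side along the fixture's y, between corner guides that rise 8 mm beside it and leave the middle of its long sides free. It comes out straight up.
- green_tray: Fixed black tray with green rim, 160 (x) x 200 (y) x 24 mm high, walls 5 mm, floor top 5 mm above the bench. Origin: centre of its underside. It stands left or right of the fixture.
- red_tray: Fixed black tray with red rim, same size and origin as the green one, on the other side; it holds the rejected module.
- reject_center (a point): Centre of the rejected module lying in the red tray: same box, blank orange label. To be left alone.
- screwdriver_grip (a point): Handle of a screwdriver with yellow handle, 140 mm, lying beside the fixture, beyond a tray. To be left alone.
- brush_grip (a point): Handle of a black brush, 140 mm, lying beside the fixture, beyond a tray. To be left alone.
- bottle: White bottle with blue cap, 54 mm across, 120 mm tall, standing; origin at its underside. To be left alone.
- objective: Steel microscope objective, 44 mm across, 70 mm tall, standing; origin at its underside. To be left alone.
- tape: Roll-shaped amber ring, 76 mm across, 24 mm tall, lying flat; origin at its underside. To be left alone.
- pot: Small steel bowl, 68 mm across, 50 mm tall; origin at its underside. To be left alone.

How it is judged:
By the outcome, as a careful person would: the job done as asked, in the order asked, and still so for the second after the job is handed in, with the robot touching nothing.
It also fails if it takes over 69 s, if anything falls off the work surface, if the arm or the gripper's body presses on something with over 40 N, if the wrist force passes 120 N, or if a joint passes its speed limit or range.

## Working session

There is one attempt and no reset: what is moved stays moved. The work goes in short steps, Python scripts to look and compute and a tool call to move; the robot and the scene stay as the last step left them, time stands still between calls to the robot, and variables do not carry over. Pictures are saved under pics/ and viewed, and the job is handed in when it is done.

Besides the shell and the picture viewer there is one more tool, called after "Emit:" by a JSON object that holds its "op" and its "data", one argument or row to a line. apply_moves: Moves the arm, as the interface text tells. Its arguments: {"type":"object","properties":{"increments":{"type":"array","items":{"type":"object","properties":{"x":{"type":"number"},"y":{"type":"number"},"z":{"type":"number"},"wx":{"type":"number"},"wy":{"type":"number"},"wz":{"type":"number"},"grip":{"type":"number"}}}},"force":{"type":"number"}},"required":["increments"]}

```bash
ls -la; mkdir -p pics
python3 - <<'E'
from workcell import telemetry, get_image, calibration, workorder, env
import cv2,numpy as np
s=telemetry.observe(); print({k:np.round(v,2).tolist() for k,v in s.items()}); print(env.tcp_to_grasp)
for n in("scene","top"):
    p,d=get_image(n); cv2.imwrite(f"pics/{n}0.png",p[...,::-1]); np.save(f"pics/{n}0.npy",d)
    c=calibration(n); print(n,{k:np.round(v,3).tolist() for k,v in c.items()})
E
```

```text
total 12
drwxr-xr-x  3 agent agent 4096 Dec  7 14:29 .
drwxr-xr-x 23 root  root  4096 Dec  7 14:29 ..
drwxr-xr-x  2 agent agent 4096 Dec  7 14:29 pics
{'t': 0.0, 'joint_pos': [70.42, 26.9, -2.78, 87.87, 1.38, 65.37, -4.72], 'joint_vel': [-0.09, -0.05, 0.04, -0.02, 0.03, 0.06, -0.06], 'tau': [-0.0, -50.8, -0.08, -23.62, -0.06, 0.04, 0.0], 'tcp_pos': [207.51, -641.69, 221.48], 'ee_rot': [[-0.0, 0.31, -0.95], [0.0, -0.95, -0.31], [-1.0, -0.0, 0.0]], 'ft_force': [0.62, 0.01, 0.07], 'ft_torque': [-0.06, -0.06, 0.04], 'grip_width': 1.0}
18.700000000000003
scene {'fx': 371.735, 'fy': 371.735, 'cx': 252.299, 'cy': 191.244, 'D': [0.033, 0.0, 0.0, 0.0, 0.0], 'position': [1215.487, -141.627, 855.842], 'orientation': [[0.187, 0.741, -0.645], [0.982, -0.131, 0.134], [0.015, -0.659, -0.752]]}
top {'fx': 357.603, 'fy': 357.603, 'cx': 257.573, 'cy': 197.688, 'D': [-0.044, 0.0, 0.0, 0.0, 0.0], 'position': [446.632, 10.035, 1186.536], 'orientation': [[-0.026, -0.991, 0.133], [-1.0, 0.027, 0.007], [-0.011, -0.133, -0.991]]}
```

View pics/scene0.png

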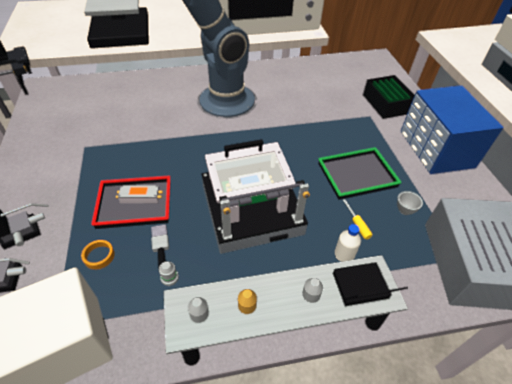

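View pics/top0.png

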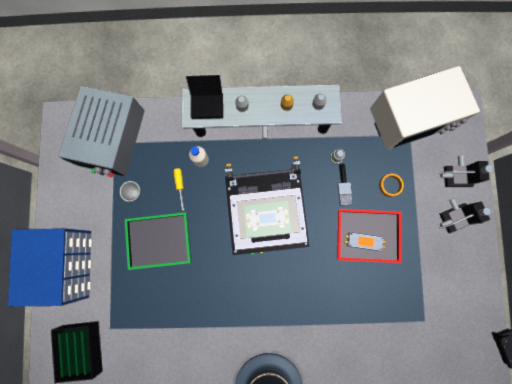

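Scene view: fixture at about (255,190) with lid shut or nearly so, handle at (245,148). The green tray is on the right (+y) at (358,170) and the red tray on the left. The top view agrees, with the lid at (268,218), green tray at (157,241) and a shelf behind the fixture. I'll zoom in and measure.

```bash
cat > h.py <<'E'
import cv2,numpy as np
from workcell import calibration
C={n:calibration(n) for n in("scene","top")}
def ray(n,uv):
    c=C[n];K=np.array([[c['fx'],0,c['cx']],[0,c['fy'],c['cy']],[0,0,1.]])
    q=cv2.undistortPoints(np.array(uv,float).reshape(-1,1,2),K,np.array(c['D'],float)).reshape(-1,2)
    d=np.c_[q,np.ones(len(q))]
    return np.array(c['position'],float),d@np.array(c['orientation']).T   # depth-scaled
def onz(n,uv,z):
    o,d=ray(n,uv); return o+d*((z-o[2])/d[:,2])[:,None]
def atdepth(n,uv,D):
    o,d=ray(n,uv); uv=np.array(uv,int).reshape(-1,2)
    return o+d*D[uv[:,1],uv[:,0]][:,None]
def cloud(n,D):
    v,u=np.mgrid[:384,:512]; uv=np.c_[u.ravel(),v.ravel()]
    P=atdepth(n,uv,D).reshape(384,512,3); P[D==0]=np.nan; return P
def proj(n,P):
    c=C[n];K=np.array([[c['fx'],0,c['cx']],[0,c['fy'],c['cy']],[0,0,1.]])
    R=np.array(c['orientation']).T; t=-R@np.array(c['position'])
    return cv2.projectPoints(np.array(P,float).reshape(-1,1,3),cv2.Rodrigues(R)[0],t,K,np.array(c['D'],float))[0].reshape(-1,2)
E
python3 - <<'E'
import cv2,numpy as np
from h import *
a=cv2.imread('pics/top0.png')[150:270,205:330]; cv2.imwrite('pics/topz.png',cv2.resize(a,None,fx=5,fy=5,interpolation=cv2.INTER_CUBIC)[:600])
a=cv2.imread('pics/scene0.png')[130:250,190:320]; cv2.imwrite('pics/scz.png',cv2.resize(a,None,fx=5,fy=5,interpolation=cv2.INTER_CUBIC)[:600])
for n in("top","scene"):
    im=cv2.imread(f'pics/{n}0.png');hsv=cv2.cvtColor(im,cv2.COLOR_BGR2HSV)
    P=cloud(n,np.load(f'pics/{n}0.npy'))
    for nm,lo,hi in(("green",(50,150,80),(75,255,255)),("red",(0,200,120),(4,255,255)),):
        m=cv2.inRange(hsv,lo,hi)
        cs=max(cv2.findContours(m,0,2)[0],key=cv2.contourArea)
        uv=cs.reshape(-1,2); Q=onz(n,uv,24)[:,:2]
        r=cv2.minAreaRect(Q.astype(np.float32)); print(n,nm,np.round(r[0],1),np.round(r[1],1),round(r[2],2))
E
```

```text
top green [471.7 349.9] [166.  206.9] 4.7
top red [ 464.2 -428.9] [ 23.1 158.3] 88.66
scene green [473.1 350.7] [169.4 208.7] 5.06
scene red [ 472.1 -339.6] [204.2 166.1] 85.84
```

View pics/topz.png

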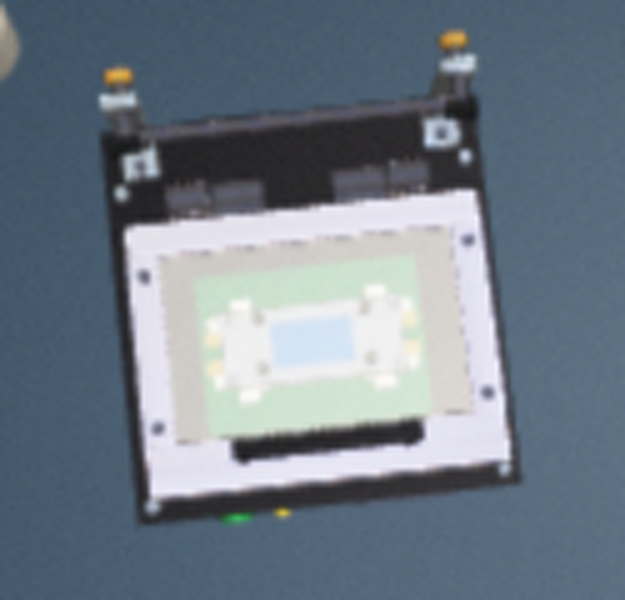

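View pics/scz.png

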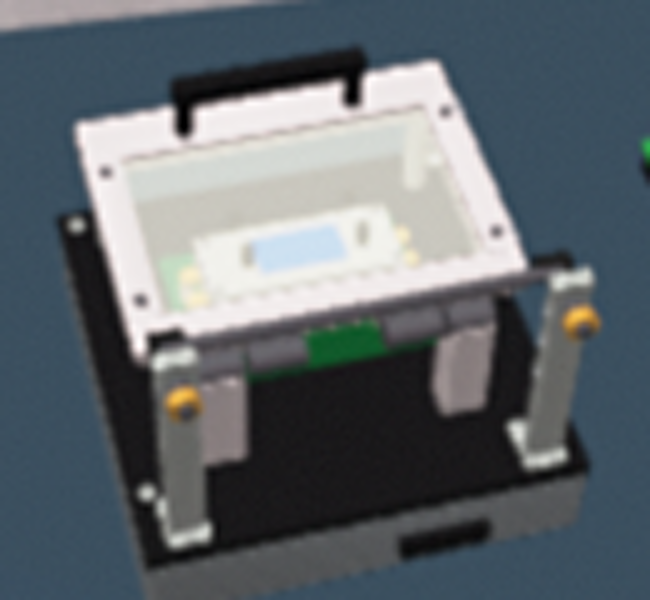

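Run:
```python
import cv2,numpy as np
from h import *
T=lambda l:[(205+u/5-.4,150+v/5-.4) for u,v in l]
S=lambda l:[(190+u/5-.4,130+v/5-.4) for u,v in l]
def tofix(front):
    l,r=front[0,:2],front[1,:2]; e=(l-r)/np.linalg.norm(l-r); x=np.array([e[1],-e[0]])
    print('width',np.linalg.norm(l-r),'yaw',np.degrees(np.arctan2(x[1],x[0])),'orig',(l+r)/2+110*x)
f=onz('top',T([(139,523),(520,480)]),65); tofix(f); print(f.round(1))
print('backleft dist from front',np.linalg.norm(onz('top',T([(103,132)]),65)-f[0]))
# scene: deck back corners
b=onz('scene',S([(588,465),(150,568)]),65); 
l,r=b[0,:2],b[1,:2]; e=(l-r)/np.linalg.norm(l-r); x=np.array([e[1],-e[0]]); print('scene back',np.linalg.norm(l-r),np.degrees(np.arctan2(x[1],x[0])),(l+r)/2-140*x)
# lid and handle from cloud
for n in('top','scene'):
    D=np.load(f'pics/{n}0.npy'); im=cv2.imread(f'pics/{n}0.png'); P=cloud(n,D)
    g=cv2.cvtColor(im,6)
    yaw=np.radians(6.5);O=(f[0]+f[1])[:2]/2+110*np.array([np.cos(yaw),np.sin(yaw)])
    R=np.array([[np.cos(yaw),-np.sin(yaw)],[np.sin(yaw),np.cos(yaw)]])
    Q=P.copy(); Q[...,:2]=(P[...,:2]-O)@R
    m=(abs(Q[...,0])<150)&(abs(Q[...,1])<115)&(Q[...,2]>110)&(g>190)
    q=Q[m]; A=np.c_[q[:,:2],np.ones(len(q))]; k=np.linalg.lstsq(A,q[:,2],rcond=None)[0]; res=abs(A@k-q[:,2]); 
    q=q[res<4];A=A[res<4];k=np.linalg.lstsq(A,q[:,2],rcond=None)[0];print(n,'lid plane',k,len(q), q.min(0),q.max(0))
    h=(abs(Q[...,0])<150)&(abs(Q[...,1])<80)&(Q[...,2]>152)&(g<70)&(Q[...,0]<20)
    print('handle',h.sum(),Q[h].min(0).round(1),Q[h].max(0).round(1),np.median(P[h],0).round(1))
    p=P[h]; r=cv2.minAreaRect(p[:,:2].astype(np.float32)); print(r)
    # shelf height
D=np.load('pics/top0.npy');P=cloud('top',D); print('shelf',P[105,265],P[105,190],P[90,200],'bottle',P[152,197],'obj',P[155,338])
```

```text
width 238.29670499900269 yaw 4.865992564995439 orig [542.31190978  -8.13054045]
[[ 422.6  101.3   65. ]
 [ 442.8 -136.2   65. ]]
backleft dist from front 248.31252579509155
scene back 236.60120651111316 5.585744182340586 [542.95649329 -10.01221409]
top lid plane [-6.02977824e-02  1.39691223e-03  1.41766137e+02] 3079 [ -97.82823116 -109.1003267   135.37873669] [ 66.35418774 102.77908187 151.13907038]
handle 119 [-81.6 -51.2 178.6] [-68.9  49.9 190.8] [467.9 -16.8 187.2]
((467.3063049316406, -14.12509536743164), (10.590456008911133, 101.0319595336914), 5.177911758422852)
scene lid plane [-3.93525932e-02 -2.14466160e-03  1.42126146e+02] 2455 [ -95.7864083  -109.23500156  138.12112526] [ 63.34224933 104.22117176 148.84300365]
handle 245 [-80.2 -54.2 153.8] [-63.4  52.6 189.6] [473.1 -13.9 184.9]
((470.4204406738281, -14.026775360107422), (15.98525619506836, 106.8614501953125), 5.399957180023193)
shelf [886.73227753 -13.05094389 107.73359565] [883.72784377 219.75286487 133.73051365] [923.28045144 185.43246698 152.41359099] bottle [737.99502047 201.26596115 115.7857226 ] obj [ 727.71136754 -242.81947398   69.4125425 ]
```

Fixture origin is about (543,-9) with yaw about 5.2°. The lid is ajar by about 0.06 rad and the handle is at about (468,-15). I'll bring the arm in front, high up, and check the gripper's shape on the way.

Emit:
{"op": "apply_moves", "data": {
  "increments": [
    {"z":1.5,"y":2,"grip":1},
    {"x":1.3,"y":3.7,"z":0.9,"wz":-1.3},
    {"x":1.3,"y":3.7,"z":0.9,"wz":-1.3},
    {"x":1.3,"y":3.7,"z":0.9,"wz":-1.3},
    {"x":1.3,"y":3.7,"z":0.9,"wz":-1.3},
    {"x":1.3,"y":3.7,"z":0.9,"wz":-1.3},
    {"x":1.3,"y":3.7,"z":0.9,"wz":-1.3},
    {"x":1.3,"y":3.7,"z":0.9,"wz":-1.3},
    {"x":1.3,"y":3.7,"z":0.9,"wz":-1.3},
    {"x":1.3,"y":3.7,"z":0.9,"wz":-1.3},
    {"x":1.3,"y":3.7,"z":0.9,"wz":-1.1}
  ],
  "force": 20
}}

```text
invalid input
```

Run:
```python
from workcell import telemetry, get_image
import cv2,numpy as np
a=[]
for n in("scene","top"):
    p,d=get_image(n); a.append(p[...,::-1]); np.save(f"pics/{n}1.npy",d)
cv2.imwrite("pics/a1.png",cv2.resize(np.hstack(a),(800,300)))
cv2.imwrite("pics/a1s.png",cv2.resize(a[0][:260,:340],None,fx=2.2,fy=2.2))
s=telemetry.observe(); print(s['t'],s['joint_pos'],s['tcp_pos'],np.round(s['ee_rot'],3),s['ft_force'])
```

```text
0.2 [70.42365169 26.88029889 -2.78423244 87.84984227  1.38034349 65.37315636
 -4.7148778 ] [ 207.60330821 -641.88809731  221.87602501] [[-0.     0.308 -0.951]
 [ 0.001 -0.951 -0.308]
 [-1.    -0.001  0.   ]] [-0.05081588  0.68088685 -0.0027195 ]
```

View pics/a1.png

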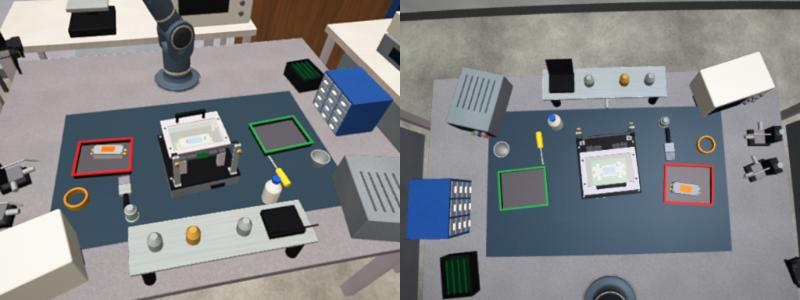

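View pics/a1s.png

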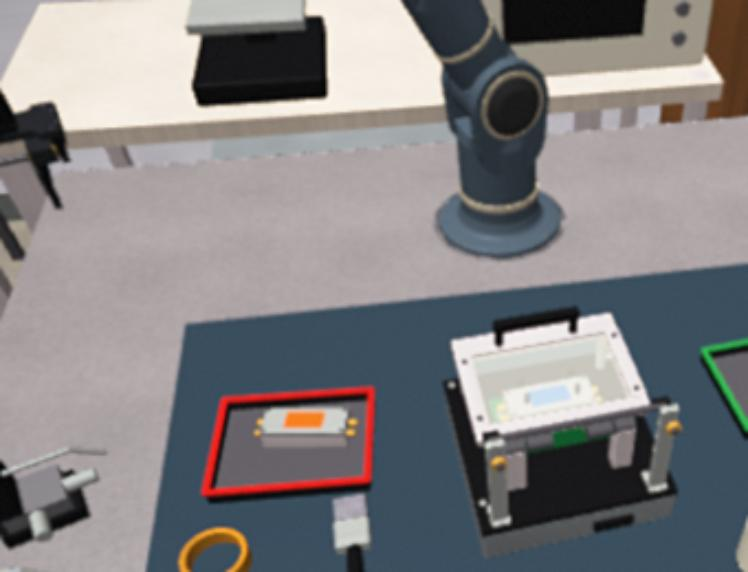

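The move was refused, so nothing moved. I'll find out which input it objects to.

Emit:
{"op": "apply_moves", "data": {
  "increments": [
    {"x":0.0,"y":2.0,"z":1.5,"wx":0.0,"wy":0.0,"wz":0.0,"grip":1.0}
  ]
}}

```text
t: 0.28
tcp_pos: [206.1, -622.8, 233.7]
ee_rot: [[-0.003, 0.306, -0.952], [0.004, -0.952, -0.306], [-1.0, -0.005, 0.002]]
ft_force: [0.2, 0.2, 0.9]
grip_width: 0.973
```

Emit:
{"op": "apply_moves", "data": {
  "increments": [
    {"x":1.3,"y":3.7,"z":0.9,"wz":-1.3},
    {"x":1.3,"y":3.7,"z":0.9,"wz":-1.3},
    {"x":1.3,"y":3.7,"z":0.9,"wz":-1.3},
    {"x":1.3,"y":3.7,"z":0.9,"wz":-1.3},
    {"x":1.3,"y":3.7,"z":0.9,"wz":-1.3},
    {"x":1.3,"y":3.7,"z":0.9,"wz":-1.3},
    {"x":1.3,"y":3.7,"z":0.9,"wz":-1.3},
    {"x":1.3,"y":3.7,"z":0.9,"wz":-1.3},
    {"x":1.3,"y":3.7,"z":0.9,"wz":-1.3},
    {"x":1.3,"y":3.7,"z":0.9,"wz":-1.1}
  ]
}}

```text
invalid input
```

Emit:
{"op": "apply_moves", "data": {
  "increments": [
    {"x":1.3,"y":3.7,"z":0.9,"wx":0,"wy":0,"wz":-1.3,"grip":1},
    {"x":1.3,"y":3.7,"z":0.9,"wx":0,"wy":0,"wz":-1.3,"grip":1},
    {"x":1.3,"y":3.7,"z":0.9,"wx":0,"wy":0,"wz":-1.3,"grip":1},
    {"x":1.3,"y":3.7,"z":0.9,"wx":0,"wy":0,"wz":-1.3,"grip":1},
    {"x":1.3,"y":3.7,"z":0.9,"wx":0,"wy":0,"wz":-1.3,"grip":1},
    {"x":1.3,"y":3.7,"z":0.9,"wx":0,"wy":0,"wz":-1.3,"grip":1},
    {"x":1.3,"y":3.7,"z":0.9,"wx":0,"wy":0,"wz":-1.3,"grip":1},
    {"x":1.3,"y":3.7,"z":0.9,"wx":0,"wy":0,"wz":-1.3,"grip":1},
    {"x":1.3,"y":3.7,"z":0.9,"wx":0,"wy":0,"wz":-1.3,"grip":1},
    {"x":1.3,"y":3.7,"z":0.9,"wx":0,"wy":0,"wz":-1.1,"grip":1}
  ]
}}

```text
t: 1.12
tcp_pos: [337.8, -250.2, 328.0]
ee_rot: [[0.0, 0.088, -0.996], [-0.001, -0.996, -0.088], [-1.0, 0.001, -0.0]]
ft_force: [1.5, -0.6, 0.7]
grip_width: 0.251
```

Run:
```python
from workcell import telemetry, get_image
import cv2,numpy as np
a=[]
for n in("scene","top"):
    p,d=get_image(n); a.append(p[...,::-1]); np.save(f"pics/{n}1.npy",d); cv2.imwrite(f"pics/{n}1.png",a[-1])
cv2.imwrite("pics/a1.png",cv2.resize(np.hstack(a),(800,300)))
cv2.imwrite("pics/a1s.png",cv2.resize(a[0][:260,:340],None,fx=2.2,fy=2.2))
s=telemetry.observe(); print(s['t'],s['joint_pos'],s['tcp_pos'],np.round(s['ee_rot'],3),s['ft_force'])
```

```text
1.2167 [ 47.29383164  -1.89165198 -16.45829593 110.2342685   -0.61295772
  71.36535441 -53.22016431] [ 340.78730515 -246.6246307   329.47404352] [[ 0.004  0.1   -0.995]
 [-0.001 -0.995 -0.1  ]
 [-1.     0.002 -0.003]] [ 0.05223413 -0.76562218  1.04226472]
```

View pics/a1.png

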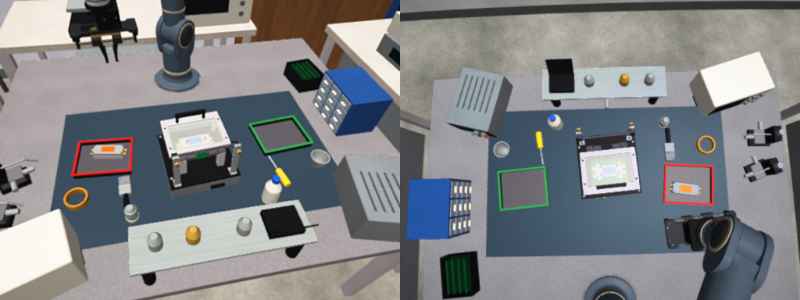

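View pics/a1s.png

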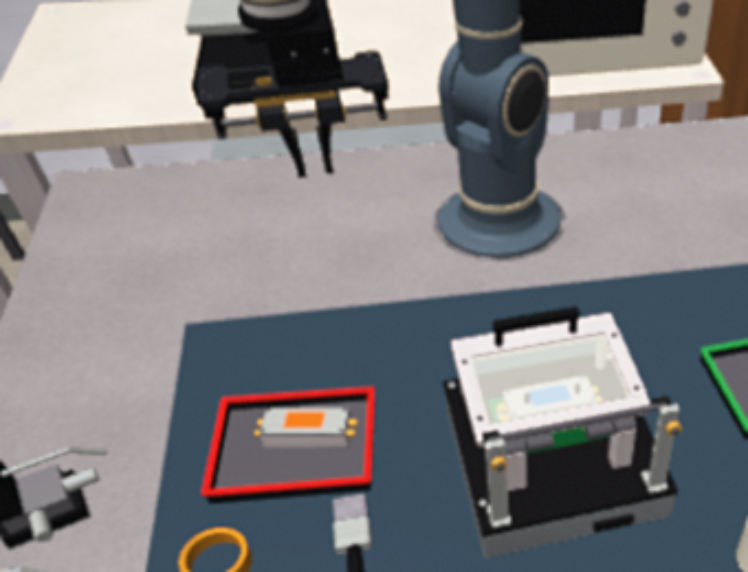

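Gripper view: a wide body (about 190 mm along the jaw direction) and slim fingers that are now nearly shut. Next I'll check where the module lies relative to the hinge, since the body has to clear the open lid.

```bash
cat >> h.py <<'E'
YAW=np.radians(5.2);O=np.array([543.,-9.,0])
RF=np.array([[np.cos(YAW),-np.sin(YAW),0],[np.sin(YAW),np.cos(YAW),0],[0,0,1]])
def f2w(p): return O+np.atleast_2d(p)@RF.T
def w2f(p): return (np.atleast_2d(p)-O)@RF
E
python3 - <<'E'
from h import *
from scipy.optimize import least_squares
for n,lo in(("top",0),("scene",0)):
    im=cv2.imread(f'pics/{n}0.png');hsv=cv2.cvtColor(im,cv2.COLOR_BGR2HSV)
    m=cv2.inRange(hsv,(98,35,150),(115,120,255))
    k,l,st,ce=cv2.connectedComponentsWithStats(m)
    for i in range(1,k):
        if st[i,4]>60:
            P=onz(n,[ce[i]],107)
            if abs(w2f(P)[0,:2]).max()<110:
                uv=np.argwhere(l==i)[:,::-1]; r=cv2.minAreaRect(onz(n,uv,107)[:,:2].astype(np.float32))
                print(n,ce[i],st[i],'world',P.round(1),'fix',w2f(P).round(1),r)
    m=cv2.inRange(hsv,(8,180,150),(14,255,255))
# posts and towers fixture check via cloud: stop post tops (z 205), x=128,y=+-96
print(proj('top',f2w([[128,96,205],[128,-96,205],[-110,120,65],[-110,-120,65],[140,120,65],[80,0,140]])).round(1))
E
python3 - <<'E'
import cv2
im=cv2.imread('pics/top0.png');hsv=cv2.cvtColor(im,cv2.COLOR_BGR2HSV);print(hsv[218,268],hsv[217,264])
im=cv2.imread('pics/scene0.png');hsv=cv2.cvtColor(im,cv2.COLOR_BGR2HSV);print(hsv[179,249])
E
```

```text
scene [249.11627907 179.27906977] [241 176  17   8  86] world [[529.1  -8.7 107. ]] fix [[-13.9   1.5 107. ]] ((528.9925537109375, -8.68248176574707), (19.562793731689453, 44.59791564941406), 5.196384906768799)
[[228.  169.1]
 [296.  161.1]
 [232.6 254.2]
 [309.3 245.1]
 [224.2 175.6]
 [263.9 185.7]]
[105  33 245] [105  34 244]
[104  37 241]
```

Run:
```python
from h import *
im=cv2.imread('pics/top0.png');hsv=cv2.cvtColor(im,cv2.COLOR_BGR2HSV)
m=cv2.inRange(hsv,(98,25,180),(115,120,255)); m[:, :240]=0;m[:,300:]=0;m[:195]=0;m[240:]=0
k,l,st,ce=cv2.connectedComponentsWithStats(m)
for i in range(1,k):
    if st[i,4]>30: print(ce[i],st[i],w2f(onz('top',[ce[i]],107)).round(1),cv2.minAreaRect(onz('top',np.argwhere(l==i)[:,::-1],107)[:,:2].astype(np.float32)))
# lid angle: handle top centre
D=np.load('pics/top0.npy')
q=w2f(cloud('top',D).reshape(-1,3)); g=cv2.cvtColor(im,6).ravel()
h=(abs(q[:,0]+72)<20)&(abs(q[:,1])<60)&(q[:,2]>170)&(g<80); print('handle',h.sum(),np.median(q[h],0),q[h,2].max())
# rear things near arm paths: anything higher than 60 within fixture y +-150
P=cloud('top',D); 
for x in range(640,900,20):
    mm=(abs(P[...,0]-x)<10)&(abs(P[...,1])<110); print(x,np.nanmax(P[...,2][mm]).round(),end=' ')
```

```text
[267.03937008 217.92913386] [259 214  17   9 127] [[-13.6   1.4 107. ]] ((529.596435546875, -8.641746520996094), (24.402111053466797, 47.37602615356445), 4.78924560546875)
handle 137 [-75.23098151   1.2774723  187.20377566] 190.75161949633025
640 199.0 660 209.0 680 208.0 700 201.0 720 7.0 740 7.0 760 8.0 780 9.0 800 32.0 820 116.0 840 116.0 860 157.0 880 169.0
```

Module centre is about fixture (-14,1), world (529,-9). To open the lid I'll tilt the closed fingers about 45° forward, hook them under the front rail, lift, and then push its inner face. First I'll test whether that tilted pose is reachable.

Emit:
{"op": "apply_moves", "data": {
  "increments": [
    {"x":0.4,"y":2.8,"z":-1.0,"wx":0.6,"wy":-6.4,"wz":0,"grip":1},
    {"x":0.4,"y":2.8,"z":-1.0,"wx":0.6,"wy":-6.4,"wz":0,"grip":1},
    {"x":0.4,"y":2.8,"z":-1.0,"wx":0.6,"wy":-6.4,"wz":0,"grip":1},
    {"x":0.4,"y":2.8,"z":-1.0,"wx":0.6,"wy":-6.4,"wz":0,"grip":1},
    {"x":0.4,"y":2.8,"z":-1.0,"wx":0.6,"wy":-6.4,"wz":0,"grip":1},
    {"x":0.4,"y":2.8,"z":-1.0,"wx":0.6,"wy":-6.4,"wz":0,"grip":1},
    {"x":0.4,"y":2.8,"z":-1.0,"wx":0.6,"wy":-6.4,"wz":0,"grip":1},
    {"x":0.4,"y":2.8,"z":-1.0,"wx":0,"wy":0,"wz":0,"grip":1},
    {"x":0,"y":0,"z":0,"wx":0,"wy":0,"wz":0,"grip":1}
  ]
}}

```text
t: 1.97
tcp_pos: [398.5, -56.5, 267.4]
ee_rot: [[0.63, 0.112, -0.769], [0.086, -0.994, -0.074], [-0.772, -0.019, -0.635]]
ft_force: [0.2, -0.2, 0.9]
grip_width: 0.005
```

```bash
cat > st.py <<'E'
from workcell import telemetry
from h import *
s=telemetry.observe(); R=np.array(s['ee_rot'])
print('t',s['t'],'tcp',np.round(s['tcp_pos'],1),'fix',w2f(s['tcp_pos']).round(1)[0],'ft',np.round(s['ft_force'],1),'grip',round(float(s['grip_width']),3)); print('j',np.round(s['joint_pos'],1)); print('toolx_f',(R[:,0]@RF).round(3),'tooly_f',(R[:,1]@RF).round(3))
E
python3 st.py
```

```text
t 1.9667 tcp [398.5 -56.5 267.4] fix [-148.3  -34.2  267.4] ft [ 0.2 -0.2  0.9] grip 0.005
j [ 51.2 -19.1 -28.8 140.2 -56.7  32.6 -20.2]
toolx_f [ 0.635  0.028 -0.772] tooly_f [ 0.021 -1.    -0.019]
```

The pose is at the inner reach limits (j2 and j4 are at their stops). I'll use about 35° tilt a bit further out, which the geometry also allows.

Emit:
{"op": "apply_moves", "data": {
  "increments": [
    {"x":1.1,"y":1.2,"z":0,"wx":-0.2,"wy":2.2,"wz":0,"grip":1},
    {"x":1.1,"y":1.2,"z":0,"wx":-0.2,"wy":2.2,"wz":0,"grip":1},
    {"x":1.1,"y":1.3,"z":-1,"wx":0,"wy":0,"wz":0,"grip":1},
    {"x":0,"y":0,"z":-2,"wx":0,"wy":0,"wz":0,"grip":1},
    {"x":0,"y":0,"z":0,"wx":0,"wy":0,"wz":0,"grip":1}
  ]
}}

```text
t: 2.38
tcp_pos: [429.6, -21.3, 235.5]
ee_rot: [[0.566, 0.108, -0.817], [0.081, -0.994, -0.076], [-0.82, -0.023, -0.571]]
ft_force: [-1.7, 0.3, 0.7]
grip_width: 0.006
```

```bash
python3 st.py
```

```text
t 2.3833 tcp [429.6 -21.3 235.5] fix [-114.1   -2.   235.5] ft [-1.7  0.3  0.7] grip 0.006
j [ 54.6 -13.1 -43.6 137.9 -49.1  25.1 -34.8]
toolx_f [ 0.571  0.029 -0.82 ] tooly_f [ 0.018 -1.    -0.023]
```

Emit:
{"op": "apply_moves", "data": {
  "increments": [
    {"x":0,"y":0,"z":-2,"wx":0,"wy":0,"wz":0,"grip":1},
    {"x":0,"y":0,"z":-2,"wx":0,"wy":0,"wz":0,"grip":1},
    {"x":0,"y":0,"z":-2,"wx":0,"wy":0,"wz":0,"grip":1},
    {"x":0,"y":0,"z":-2,"wx":0,"wy":0,"wz":0,"grip":1},
    {"x":0,"y":0,"z":-2,"wx":0,"wy":0,"wz":0,"grip":1},
    {"x":0,"y":0,"z":-2,"wx":0,"wy":0,"wz":0,"grip":1},
    {"x":0,"y":0,"z":-0.6,"wx":0,"wy":0,"wz":0,"grip":1},
    {"x":0,"y":0,"z":0,"wx":0,"wy":0,"wz":0,"grip":1}
  ]
}}

```text
t: 3.05
tcp_pos: [438.3, -28.1, 171.0]
ee_rot: [[0.542, 0.111, -0.833], [0.082, -0.994, -0.078], [-0.837, -0.026, -0.547]]
ft_force: [-0.1, -0.3, 0.2]
grip_width: 0.004
```

```bash
python3 st.py;  cat > shot.py <<'E'
import sys
from workcell import get_image
from h import *
t=sys.argv[1]
p,d=get_image("scene"); a=p[...,::-1]; np.save(f'pics/s{t}.npy',d); cv2.imwrite(f'pics/s{t}.png',a)
cv2.imwrite(f'pics/z{t}.png',cv2.resize(a[30:270,130:410],None,fx=2.5,fy=2.5,interpolation=cv2.INTER_CUBIC))
E
python3 shot.py 2
```

```text
t 3.05 tcp [438.3 -28.1 171. ] fix [-106.    -9.5  171. ] ft [-0.1 -0.3  0.2] grip 0.004
j [ 86.8  -0.7 -79.2 140.1 -50.9  12.2 -29.2]
toolx_f [ 0.547  0.033 -0.837] tooly_f [ 0.02  -0.999 -0.026]
```

View pics/z2.png

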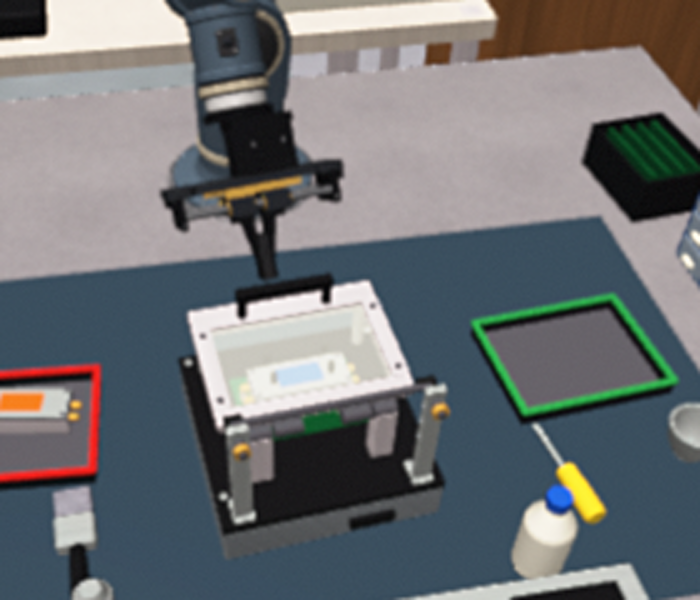

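The arm is reaching joint limits here (j3, j4 and j6). I'll fit a small kinematic model to the telemetry so I can pick reachable poses.

```bash
cat > kin.py <<'E'
import numpy as np
from scipy.spatial.transform import Rotation as Ro
from scipy.optimize import least_squares
D=[([70.4237,26.8803,-2.7842,87.8498,1.3803,65.3732,-4.7149],[207.603,-641.888,221.876],[0,.001,-1],[.308,-.951,-.001]),
([47.2938,-1.8917,-16.4583,110.2343,-.613,71.3654,-53.2202],[340.787,-246.625,329.474],[.004,-.001,-1],[.1,-.995,.002]),
([51.2,-19.1,-28.8,140.2,-56.7,32.6,-20.2],[398.5,-56.5,267.4],[.63,.086,-.772],[.112,-.994,-.019]),
([54.6,-13.1,-43.6,137.9,-49.1,25.1,-34.8],[429.6,-21.3,235.5],[.566,.081,-.82],[.108,-.994,-.023]),
([86.8,-.7,-79.2,140.1,-50.9,12.2,-29.2],[438.3,-28.1,171.],[.542,.082,-.837],[.111,-.994,-.026])]
LO=np.array([-148.3,-19.14,-79.39,5.75,-59.74,12.07,-152.46]);HI=np.array([148.3,114.17,73.82,140.21,239.74,113.84,152.46])
rz=lambda a:Ro.from_euler('z',a,degrees=True).as_matrix(); ry=lambda a:Ro.from_euler('y',a,degrees=True).as_matrix()
def fk(q,p,s):
    H,L1,e1,e2,L2,e3,L3,o1,o3,o5,o7=p
    R=rz(s[0]*q[0]+o1);t=np.array([0,0,H]); 
    R=R@ry(q[1]);t=t+R@[0,0,L1];R=R@rz(s[1]*q[2]+o3);t=t+R@[e1,0,0];R=R@ry(q[3]);t=t+R@[e2,0,L2]
    R=R@rz(s[2]*q[4]+o5);R=R@ry(q[5]);t=t+R@[e3,0,L3];R=R@rz(s[3]*q[6]+o7)
    return t,R[:,2],R[:,1]
def fit():
    import itertools; best=None
    for s in itertools.product([1,-1],repeat=4):
      for o7 in(0,90,180,-90):
        f=lambda p:np.concatenate([np.r_[(a-P)/100,b-X,c-Y] for q,P,X,Y in D for a,b,c in[fk(q,p,s)]])
        r=least_squares(f,[300,350,40,-40,350,50,250,0,0,0,o7],x_scale=[100]*7+[30]*4)
        if best is None or r.cost<best[0]: best=(r.cost,r.x,s)
    return best
if __name__=="__main__":
    b=fit(); print(b[0],b[1].round(1),b[2]); np.save('kin.npy',np.r_[b[1],b[2]])
    for q,P,X,Y in D: print((fk(q,b[1],b[2])[0]-P).round(1))
E
python3 kin.py
```

```text
0.015035746366468544 [260.9 559.3  -0.6  38.2 485.2   5.3 300.5   1.   -4.7  -1.5  87.8] (-1, -1, -1, -1)
[-3.6  2.   0.6]
[7.9 2.1 0.6]
[ 1.2  6.6 -1. ]
[ 0.4  1.5 -0.2]
[-1.7 -6.6  0. ]
```

```bash
cat > kin2.py <<'E'
from kin import *
def fk2(q,p):
    H,L1,e1,e2,L2,e3,L3,b1,b2,b3=p
    R=rz(-q[0]);t=np.array([0,0,H])
    R=R@ry(q[1]);t=t+R@[0,b1,L1];R=R@rz(-q[2]);t=t+R@[e1,b2,0];R=R@ry(q[3]);t=t+R@[e2,b3,L2]
    R=R@rz(-q[4]);R=R@ry(q[5]);t=t+R@[e3,0,L3];R=R@rz(-q[6]+90)
    return t,R
def fitp(D):
    f=lambda p:np.concatenate([(fk2(q,p)[0]-P) for q,P,_,_ in D]); f0=np.array([300,350,40,-40,350,50,250,0,0,0.])
    g=lambda p:np.r_[f(p),0.01*(p-f0)]
    return least_squares(g,f0,x_scale=50).x
def ik(P,R,p,q0,w=0.003,mid=None):
    mid=(LO+HI)/2 if mid is None else mid
    def f(q):
        t,Q=fk2(q,p); return np.r_[(t-P)/10,Ro.from_matrix(R.T@Q).as_rotvec()*10,w*(q-mid)]
    r=least_squares(f,np.clip(q0,LO+.5,HI-.5),bounds=(LO,HI)); t,Q=fk2(r.x,p)
    return r.x,np.linalg.norm(t-P),np.degrees(np.linalg.norm(Ro.from_matrix(R.T@Q).as_rotvec()))
if __name__=="__main__":
    p=fitp(D); print(p.round(1))
    for q,P,X,Y in D: t,R=fk2(q,p); print((t-P).round(1),(R[:,2]-X).round(3),(R[:,1]-Y).round(3))
E
python3 kin2.py
```

```text
[ 2.380e+02  5.538e+02 -1.000e-01  3.000e-01  4.674e+02  2.000e-01
  3.142e+02 -2.660e+01 -7.800e+00 -7.800e+00]
[-0.   0.1  0. ] [-0.  0.  0.] [-0. -0. -0.]
[ 0.1 -0.1 -0. ] [-0. -0.  0.] [ 0.  0. -0.]
[-0.3  0.1 -0.1] [-0.     0.001 -0.   ] [-0.     0.    -0.001]
[ 0.2 -0.2 -0. ] [ 0.  0. -0.] [-0.001  0.    -0.001]
[0.1 0.2 0.1] [0.    0.001 0.001] [-0.001  0.    -0.001]
```

The model fits to within 0.3 mm. Now I'll check which tilts are reachable along the lid path.

```bash
cat > reach.py <<'E'
from kin2 import *
from h import f2w,RF
p=fitp(D)
rng=np.random.default_rng(0)
def toolR(phi,roll=0):  # toolframe columns x,y,z ; fk2 R: z=approach,y=tool y
    f=np.radians(phi); a=np.array([np.sin(f),0,-np.cos(f)]); y=np.array([0,-1,0.]); x=np.cross(y,a)
    Rl=np.c_[x,y,a]; return RF@Rl@rz(roll)
starts=[np.array([50,-5,-20,125,-20,30,-20.]),np.array([10,-10,0,130,0,50,0.]),np.array([86.8,-.7,-79.2,140,-51,12.2,-29]),np.array([-50,0,40,130,40,30,-20.])]
def best(P,R):
    b=None
    for q0 in starts:
        for w in(0.003,0.0005):
            r=ik(P,R,p,q0,w)
            if r[1]<1.5 and r[2]<.6:
                m=np.min(np.minimum(r[0]-LO,HI-r[0])); 
                if b is None or m>b[0]: b=(m,r[0])
    return b
if __name__=="__main__":
    # sanity orientation sign vs data
    t,R=fk2(D[3][0],p); print((R.T@toolR(35)).round(2))
    for nm,pf in(("pre",(-112,0,240)),("low",(-107,0,108)),("contact",(-94,0,119)),("th30",(-70,0,200)),("th60",(0,0,265)),("th90",(64,0,285)),("th110",(115,0,280))):
        for phi in(0,10,20,30,40,50,60):
            b=best(f2w(pf)[0],toolR(phi)); print(nm,phi,None if b is None else (round(b[0],1),b[1].round(0)))
E
python3 reach.py
```

```text
[[ 1.   -0.    0.  ]
 [ 0.    1.    0.03]
 [-0.   -0.03  1.  ]]
pre 0 (np.float64(22.2), array([  2.,   3.,  -5., 117.,   0.,  60., -88.]))
pre 10 (np.float64(16.9), array([  3.,  -2.,  -5., 123.,  -1.,  49., -87.]))
pre 20 (np.float64(10.6), array([  3.,  -7.,  -5., 130.,  -3.,  37., -85.]))
pre 30 (np.float64(4.0), array([  1., -11.,  -2., 136.,  -5.,  25., -82.]))
pre 40 None
pre 50 None
pre 60 None
low 0 (np.float64(14.8), array([  1.,  14.,  -5., 125.,   2.,  41., -90.]))
low 10 (np.float64(8.3), array([  3.,  10.,  -6., 132.,   1.,  29., -89.]))
low 20 (np.float64(1.7), array([  4.,   7.,  -7., 138.,  -0.,  15., -87.]))
low 30 None
low 40 None
low 50 None
low 60 None
contact 0 (np.float64(16.9), array([  1.,  14.,  -5., 123.,   2.,  43., -90.]))
contact 10 (np.float64(10.4), array([  3.,  10.,  -6., 130.,   1.,  31., -89.]))
contact 20 (np.float64(3.8), array([  4.,   7.,  -7., 136.,  -0.,  17., -87.]))
contact 30 None
contact 40 None
contact 50 None
contact 60 None
th30 0 (np.float64(24.6), array([  1.,  10.,  -5., 116.,   1.,  55., -89.]))
th30 10 (np.float64(18.2), array([  
[... 784 characters left out ...]
   2.,  57., -90.]))
th90 20 (np.float64(27.6), array([  3.,   8.,  -7., 108.,   1.,  44., -89.]))
th90 30 (np.float64(18.2), array([  3.,   5.,  -7., 115.,  -1.,  30., -88.]))
th90 40 (np.float64(3.5), array([  4.,   2.,  -7., 122.,  -4.,  16., -84.]))
th90 50 None
th90 60 None
th110 0 (np.float64(42.4), array([  2.,  23.,  -8.,  86.,   3.,  71., -91.]))
th110 10 (np.float64(37.3), array([  3.,  18.,  -8.,  94.,   3.,  58., -91.]))
th110 20 (np.float64(32.6), array([  3.,  14.,  -8., 102.,   2.,  45., -91.]))
th110 30 (np.float64(18.4), array([  4.,  10.,  -8., 109.,   2.,  31., -90.]))
th110 40 (np.float64(3.4), array([  5.,   8.,  -9., 117.,   0.,  15., -88.]))
th110 50 None
th110 60 None
```

Steep tilts are out of reach near the front rail. New plan: grip the handle bar (jaws along x), swing the lid to about 50° with the tool turning with it, release, then push the rail's inner face from the front. I'll check reach, and whether a pinv IK predicts the arm's redundancy behaviour.

```bash
cat > sim.py <<'E'
from reach import *
import numpy as np
def fkRW(q):
    t,R=fk2(q,p); return t,R
def step(q,t,R,n=6):
    q=np.array(q,float)
    for _ in range(n):
        t0,R0=fkRW(q); e=np.r_[(t-t0),300*Ro.from_matrix(R@R0.T).as_rotvec()]
        J=np.zeros((6,7))
        for i in range(7):
            d=q.copy();d[i]+=.01;t1,R1=fkRW(d);J[:,i]=np.r_[t1-t0,300*Ro.from_matrix(R1@R0.T).as_rotvec()]/.01
        q=np.clip(q+np.linalg.pinv(J)@e,LO,HI)
    return q
def run(q,rows):
    t,R=fkRW(q)
    for r in rows:
        t=t+10*np.array(r[:3]); R=Ro.from_rotvec(r[3:],degrees=True).as_matrix()@R
        q=step(q,t,R)
    return q,t,R
if __name__=="__main__":
    q=D[0][0]; rows=[(0,2,1.5,0,0,0)]+[(1.3,3.7,.9,0,0,-1.3)]*9+[(1.3,3.7,.9,0,0,-1.1)]
    print(run(q,rows)[0].round(1),D[1][0])
    def hR(phi):
        f=np.radians(phi);a=np.array([np.sin(f),0,-np.cos(f)]);y=np.array([np.cos(f),0,np.sin(f)]);return RF@np.c_[np.cross(y,a),y,a]
    starts.append(np.array([0,10,0,110,0,60,0.]));starts.append(np.array([0,10,0,90,0,100,0.]))
    for th in(3,20,30,40,50,60,70,80):
        c,s=np.cos(np.radians(th)),np.sin(np.radians(th)); g=np.array([80-155*c+37*s,0,132+155*s+37*c]); a=np.array([-s,0,-c])
        b=best(f2w(g+19*a)[0],hR(-th)); print(th,(g+19*a).round(0),None if b is None else (round(b[0],1),b[1].round(0)))
E
python3 sim.py
```

```text
[ 47.6  -1.6 -16.  110.3  -0.5  71.3 -53.1] [47.2938, -1.8917, -16.4583, 110.2343, -0.613, 71.3654, -53.2202]
3 [-74.   0. 158.] (np.float64(24.2), array([ 16.,  15., -22., 116.,   7.,  53.,  -5.]))
20 [-59.   0. 202.] (np.float64(36.2), array([ 13.,  23., -22., 101.,   7.,  78.,  -6.]))
30 [-45.   0. 225.] (np.float64(22.8), array([ 11.,  28., -21.,  92.,   7.,  91.,  -7.]))
40 [-27.   0. 245.] (np.float64(10.2), array([  9.,  35., -20.,  84.,   7., 104.,  -7.]))
50 [ -6.   0. 262.] (np.float64(0.0), array([-10.,  40.,   9.,  76.,  -2., 114.,   6.]))
60 [ 18.   0. 275.] None
70 [ 44.   0. 284.] None
80 [ 71.   0. 288.] None
```

```bash
cat > plan1.py <<'E'
from sim import *
from workcell import telemetry
q=np.array(telemetry.observe()['joint_pos'])
rows=[(0.3,0.3,2.5,0,0,0)]*6
q1,t,R=run(q,rows); print(q1.round(1),t.round(1))
rows=[(0.2,0,1.0,-.5,5.5,0)]*6
q2,t,R=run(q1,rows); print(q2.round(1),t.round(1),(RF.T@R).round(2))
rows=[(0,0.1,0,0,0,7)]*13
q3,t,R=run(q2,rows); print(q3.round(1),t.round(1),(RF.T@R).round(2))
# reverse order: yaw then other
E
python3 plan1.py
```

```text
[ 73.5 -19.1 -53.  126.5 -48.   45.3 -37.8] [456.1  -9.  320.9]
[ 68.   14.  -79.4  98.3   9.2  79.3 -99.4] [469.3 -13.2 372.7] [[ 1.   -0.03 -0.01]
 [-0.03 -1.    0.08]
 [-0.01 -0.08 -1.  ]]
[ 59.3  17.9 -79.4  96.3  17.   85.5 -18.1] [469.4  -1.7 372.4] [[ 0.01  1.   -0.08]
 [ 1.   -0.01 -0.01]
 [-0.01 -0.08 -1.  ]]
```

```bash
cat > plan2.py <<'E'
from plan1 import *
from h import w2f
def hR(phi):
    f=np.radians(phi);a=np.array([np.sin(f),0,-np.cos(f)]);y=np.array([np.cos(f),0,np.sin(f)]);return RF@np.c_[np.cross(y,a),y,a]
def lidpath(q,ths):
    for th in ths:
        c,s=np.cos(np.radians(th)),np.sin(np.radians(th)); g=np.array([80-155*c+37*s,0,132+155*s+37*c]); a=np.array([-s,0,-c])
        P=f2w(g+19*a)[0]; q=step(q,P,hR(-th)); t,R2=fkRW(q)
        if th%5==0: print(th,q.round(1),np.linalg.norm(t-P).round(1))
    return q
def unwind(q,y0,y1,n):
    return run(q,[(0,(y1-y0)/10/n,0,0,0,0)]*n)[0]
if __name__=="__main__":
    print('contorted');lidpath(q3,range(0,56,1))
    # unwind loop test from q3
    for dx in (8,16,24,32):
        q=q3.copy(); q=run(q,[(0,-3.6,0,0,0,0)]*8)[0]; a=q.copy(); q=run(q,[(dx/8,0,0,0,0,0)]*8)[0]; q=run(q,[(0,3.6,0,0,0,0)]*8)[0]; q=run(q,[(-dx/8,0,0,0,0,0)]*8)[0]
        print(dx,a.round(1),q.round(1))
E
python3 plan2.py
```

```text
[ 73.5 -19.1 -53.  126.5 -48.   45.3 -37.8] [456.1  -9.  320.9]
[ 68.   14.  -79.4  98.3   9.2  79.3 -99.4] [469.3 -13.2 372.7] [[ 1.   -0.03 -0.01]
 [-0.03 -1.    0.08]
 [-0.01 -0.08 -1.  ]]
[ 59.3  17.9 -79.4  96.3  17.   85.5 -18.1] [469.4  -1.7 372.4] [[ 0.01  1.   -0.08]
 [ 1.   -0.01 -0.01]
 [-0.01 -0.08 -1.  ]]
contorted
0 [ 50.6  26.8 -67.4 117.   30.2  56.  -27.3] 0.0
5 [ 48.3  28.7 -66.7 112.7  28.4  63.5 -26.3] 0.0
10 [ 45.6  30.7 -65.6 108.4  26.9  70.8 -25.7] 0.0
15 [ 42.8  32.8 -64.3 104.1  25.7  77.8 -25.4] 0.0
20 [ 39.9  35.1 -62.8  99.8  24.7  84.5 -25.4] 0.0
25 [ 37.1  37.4 -61.3  95.4  23.7  91.  -25.5] 0.0
30 [ 34.2  39.9 -59.8  91.   22.8  97.4 -25.6] 0.0
35 [ 31.5  42.4 -58.3  86.6  21.8 103.5 -25.9] 0.0
40 [ 28.8  45.  -56.8  82.2  20.8 109.5 -26.3] 0.0
45 [ 25.9  47.2 -54.2  77.8  19.3 113.8 -26.1] 6.8
50 [ 18.6  46.1 -41.6  73.6  14.2 113.8 -20.1] 27.4
55 [  8.8  45.5 -24.2  69.4   8.2 113.8 -11.5] 49.8
8 [ 77.1  27.3 -74.5  87.3  27.5  90.    6.5] [ 59.3  17.9 -79.4  96.3  17.   85.5 -18.1]
16 [ 77.1  27.3 -74.5  87.3  27.5  90.    6.5] [ 59.3  17.9 -79.4  96.3  17.   85.5 -18.1]
24 [ 77.1  27.3 -74.5  87.3  27.5  90.    6.5] [ 59.3  18.  -79.4  96.3  17.   85.5 -18.2]
32 [ 77.1  27.3 -74.5  87.3  27.5  90.    6.5] [ 59.3  18.  -79.4  96.3  17.1  85.5 -18.2]
```

The contorted elbow posture still reaches lid angles of about 42°, and with the jaws along x the body clears in the push phase. So I'll back off, level the tool and turn it 90°.

Emit:
{"op": "apply_moves", "data": {
  "increments": [
    {"x":0.3,"y":0.3,"z":2.5,"wx":0,"wy":0,"wz":0,"grip":0},
    {"x":0.3,"y":0.3,"z":2.5,"wx":0,"wy":0,"wz":0,"grip":0},
    {"x":0.3,"y":0.3,"z":2.5,"wx":0,"wy":0,"wz":0,"grip":0},
    {"x":0.3,"y":0.3,"z":2.5,"wx":0,"wy":0,"wz":0,"grip":0},
    {"x":0,"y":0,"z":1,"wx":-0.5,"wy":5.5,"wz":0,"grip":0},
    {"x":0,"y":0,"z":1,"wx":-0.5,"wy":5.5,"wz":0,"grip":0},
    {"x":0,"y":0,"z":0,"wx":-0.5,"wy":5.5,"wz":0,"grip":0},
    {"x":0,"y":0,"z":0,"wx":-0.5,"wy":5.5,"wz":0,"grip":0},
    {"x":0,"y":0,"z":0,"wx":-0.5,"wy":5.5,"wz":0,"grip":0},
    {"x":0,"y":0,"z":0,"wx":-0.5,"wy":5.5,"wz":0,"grip":0},
    {"x":0,"y":0,"z":0,"wx":0,"wy":0,"wz":7,"grip":0},
    {"x":0,"y":0,"z":0,"wx":0,"wy":0,"wz":7,"grip":0}
  ]
}}

```text
t: 4.1
tcp_pos: [442.1, -8.0, 289.1]
ee_rot: [[0.073, 0.351, -0.933], [0.09, -0.934, -0.345], [-0.993, -0.059, -0.1]]
ft_force: [-0.7, 0.4, -0.2]
grip_width: 0.499
```

Emit:
{"op": "apply_moves", "data": {
  "increments": [
    {"x":0,"y":0,"z":0,"wx":0,"wy":0,"wz":7,"grip":0},
    {"x":0,"y":0,"z":0,"wx":0,"wy":0,"wz":7,"grip":0},
    {"x":0,"y":0,"z":0,"wx":0,"wy":0,"wz":7,"grip":0},
    {"x":0,"y":0,"z":0,"wx":0,"wy":0,"wz":7,"grip":0},
    {"x":0,"y":0,"z":0,"wx":0,"wy":0,"wz":7,"grip":0},
    {"x":0,"y":0,"z":0,"wx":0,"wy":0,"wz":7,"grip":0},
    {"x":0,"y":0,"z":0,"wx":0,"wy":0,"wz":7,"grip":0},
    {"x":0,"y":0,"z":0,"wx":0,"wy":0,"wz":7,"grip":0},
    {"x":0,"y":0,"z":0,"wx":0,"wy":0,"wz":7,"grip":0},
    {"x":0,"y":0,"z":0,"wx":0,"wy":0,"wz":7,"grip":0},
    {"x":0,"y":0,"z":0,"wx":0,"wy":0,"wz":6,"grip":0}
  ]
}}

```text
t: 5.02
tcp_pos: [441.5, -9.1, 289.5]
ee_rot: [[-0.064, 0.992, 0.107], [0.092, 0.112, -0.989], [-0.994, -0.054, -0.099]]
ft_force: [1.0, 0.4, -0.2]
grip_width: 0.498
```

```bash
python3 st.py
```

```text
t 5.0167 tcp [441.5  -9.1 289.5] fix [-101.1    9.1  289.5] ft [ 1.   0.4 -0.2] grip 0.498
j [ 66.2  17.3 -78.7 107.5  11.6  71.9 -10. ]
toolx_f [-0.056  0.097 -0.994] tooly_f [ 0.998  0.022 -0.054]
```

```bash
cat > to.py <<'E'
# delta from the current measured pose to a target in the fixture frame: x y z phi  (jaws along fixture x)
import sys
from workcell import telemetry
from h import *
from scipy.spatial.transform import Rotation as Ro
x,y,z,phi=map(float,sys.argv[1:5]); f=np.radians(phi)
a=np.array([np.sin(f),0,-np.cos(f)]);yy=np.array([np.cos(f),0,np.sin(f)])
Rt=RF@np.c_[a,yy,np.cross(a,yy)]
s=telemetry.observe(); R=np.array(s['ee_rot'])
print('d cm',((f2w([[x,y,z]])[0]-np.array(s['tcp_pos']))/10).round(2),'rotvec deg',np.degrees(Ro.from_matrix(Rt@R.T).as_rotvec()).round(2))
E
python3 to.py -74.3 0 250 -4; python3 to.py -74.3 0 161 -4
```

```text
d cm [ 2.75 -0.67 -3.95] rotvec deg [-5.72  0.33 -0.91]
d cm [  2.75  -0.67 -12.85] rotvec deg [-5.72  0.33 -0.91]
```

Emit:
{"op": "apply_moves", "data": {
  "increments": [
    {"x":1.4,"y":-0.3,"z":-1,"wx":-2.9,"wy":0.2,"wz":-0.5,"grip":0},
    {"x":1.35,"y":-0.37,"z":-1,"wx":-2.8,"wy":0.1,"wz":-0.4,"grip":0},
    {"x":0,"y":0,"z":-2,"wx":0,"wy":0,"wz":0,"grip":0},
    {"x":0,"y":0,"z":0,"wx":0,"wy":0,"wz":0,"grip":0}
  ]
}}

```text
t: 5.35
tcp_pos: [467.5, -15.6, 247.1]
ee_rot: [[-0.073, 0.994, 0.087], [-0.005, 0.087, -0.996], [-0.997, -0.073, -0.001]]
ft_force: [-1.2, -0.4, -0.7]
grip_width: 0.501
```

```bash
python3 st.py; python3 to.py -74.3 0 161 -4; python3 shot.py 3
```

```text
t 5.35 tcp [467.5 -15.6 247.1] fix [-75.8   0.3 247.1] ft [-1.2 -0.4 -0.7] grip 0.501
j [ 53.9  21.5 -70.8 107.9  20.6  70.3 -19.3]
toolx_f [-0.073  0.001 -0.997] tooly_f [ 0.997 -0.004 -0.073]
d cm [ 0.15 -0.02 -8.61] rotvec deg [-0.04 -0.19  0.23]
```

View pics/z3.png

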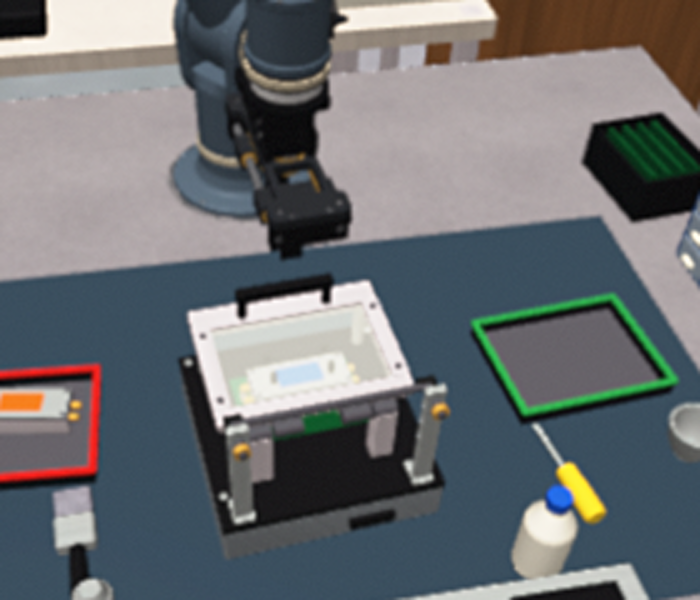

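The gripper is centred above the handle (bar at about z3 pixel (285,290)) with its jaws front to back. Descending.

Emit:
{"op": "apply_moves", "data": {
  "increments": [
    {"x":0.1,"y":0,"z":-1.8,"wx":0,"wy":0,"wz":0,"grip":0},
    {"x":0.05,"y":0,"z":-1.8,"wx":0,"wy":0,"wz":0,"grip":0},
    {"x":0,"y":0,"z":-1.8,"wx":0,"wy":0,"wz":0,"grip":0},
    {"x":0,"y":0,"z":-1.6,"wx":0,"wy":0,"wz":0,"grip":0},
    {"x":0,"y":0,"z":-1.0,"wx":0,"wy":0,"wz":0,"grip":0},
    {"x":0,"y":0,"z":-0.5,"wx":0,"wy":0,"wz":0,"grip":0},
    {"x":0,"y":0,"z":0,"wx":0,"wy":0,"wz":0,"grip":0}
  ]
}}

```text
t: 5.98
tcp_pos: [470.4, -17.3, 164.2]
ee_rot: [[-0.068, 0.994, 0.082], [-0.005, 0.082, -0.997], [-0.998, -0.069, -0.001]]
ft_force: [0.6, 0.2, 0.5]
grip_width: 0.503
```

Emit:
{"op": "apply_moves", "data": {
  "increments": [
    {"x":0,"y":0,"z":0,"wx":0,"wy":0,"wz":0,"grip":0.6},
    {"x":0,"y":0,"z":0,"wx":0,"wy":0,"wz":0,"grip":0.8},
    {"x":0,"y":0,"z":0,"wx":0,"wy":0,"wz":0,"grip":1},
    {"x":0,"y":0,"z":0,"wx":0,"wy":0,"wz":0,"grip":1},
    {"x":0,"y":0,"z":0,"wx":0,"wy":0,"wz":0,"grip":1}
  ],
  "force": 8
}}

```text
t: 6.4
tcp_pos: [470.0, -17.5, 164.5]
ee_rot: [[-0.07, 0.994, 0.081], [-0.005, 0.081, -0.997], [-0.998, -0.07, -0.001]]
ft_force: [-8.5, -0.5, 4.1]
grip_width: 0.205
```

```bash
python3 st.py
```

```text
t 6.4 tcp [470.  -17.5 164.5] fix [-73.5  -1.8 164.5] ft [-8.5 -0.5  4.1] grip 0.205
j [ 48.4  27.2 -65.6 113.4  27.2  61.8 -25.4]
toolx_f [-0.07   0.001 -0.998] tooly_f [ 0.998 -0.01  -0.07 ]
```

One finger (the front one) touches first: force -x with the opening still at 18 mm. The bar sits about 3 mm further forward, so I'll shift and close.

Emit:
{"op": "apply_moves", "data": {
  "increments": [
    {"x":-0.3,"y":0,"z":0,"wx":0,"wy":0,"wz":0,"grip":1},
    {"x":0,"y":0,"z":0,"wx":0,"wy":0,"wz":0,"grip":1},
    {"x":0,"y":0,"z":0,"wx":0,"wy":0,"wz":0,"grip":1}
  ],
  "force": 12
}}

```text
t: 6.65
tcp_pos: [466.8, -17.6, 164.2]
ee_rot: [[-0.069, 0.994, 0.081], [-0.005, 0.081, -0.997], [-0.998, -0.07, -0.0]]
ft_force: [-3.3, -0.4, 3.0]
grip_width: 0.139
```

```bash
python3 st.py
```

```text
t 6.65 tcp [466.8 -17.6 164.2] fix [-76.6  -1.7 164.2] ft [-3.3 -0.4  3. ] grip 0.139
j [ 48.7  26.9 -65.8 113.8  27.1  61.6 -25.3]
toolx_f [-0.07   0.001 -0.998] tooly_f [ 0.998 -0.009 -0.07 ]
```

The bar is gripped (12.1 mm). Now the arc increments about the hinge.

```bash
sed -i 's/O=np.array(\[543.,-9.,0\])/O=np.array([540.5,-9.,0])/' h.py
cat > arc.py <<'E'
import sys
from h import *
from workcell import telemetry
t0,t1,n=float(sys.argv[1]),float(sys.argv[2]),int(sys.argv[3])
x,_,z=w2f(telemetry.observe()['tcp_pos'])[0]-[80,0,132]
r=np.hypot(x,z); al=np.arctan2(z,-x); print('r',r.round(1),'lid coords', (-r*np.cos(al-np.radians(t0))).round(1),(r*np.sin(al-np.radians(t0))).round(1))
th=np.radians(np.linspace(0,t1-t0,n+1)); P=np.c_[-r*np.cos(al+th),0*th,r*np.sin(al+th)]@RF.T
d=np.diff(P,axis=0)/10; w=(t1-t0)/n*RF[:,1]; print('w',w.round(2)); print(d.round(2).tolist()); print('sum',d.sum(0).round(2))
E
python3 arc.py 4 42 15
```

```text
r 157.5 lid coords -156.0 21.3
w [-0.23  2.52  0.  ]
[[0.16, 0.01, 0.68], [0.19, 0.02, 0.67], [0.22, 0.02, 0.66], [0.24, 0.02, 0.65], [0.27, 0.02, 0.64], [0.3, 0.03, 0.63], [0.33, 0.03, 0.61], [0.35, 0.03, 0.6], [0.38, 0.03, 0.58], [0.41, 0.04, 0.56], [0.43, 0.04, 0.55], [0.45, 0.04, 0.53], [0.48, 0.04, 0.51], [0.5, 0.05, 0.48], [0.52, 0.05, 0.46]]
sum [5.23 0.48 8.81]
```

Emit:
{"op": "apply_moves", "data": {
  "increments": [
    {"x":0,"y":0,"z":0,"wx":0,"wy":0,"wz":0,"grip":1},
    {"x":0.16,"y":0.01,"z":0.68,"wx":-0.23,"wy":2.52,"wz":0,"grip":1},
    {"x":0.19,"y":0.02,"z":0.67,"wx":-0.23,"wy":2.52,"wz":0,"grip":1},
    {"x":0.22,"y":0.02,"z":0.66,"wx":-0.23,"wy":2.52,"wz":0,"grip":1},
    {"x":0.24,"y":0.02,"z":0.65,"wx":-0.23,"wy":2.52,"wz":0,"grip":1}
  ],
  "force": 25
}}

```text
t: 7.07
tcp_pos: [474.4, -17.0, 190.0]
ee_rot: [[-0.246, 0.966, 0.081], [-0.021, 0.079, -0.997], [-0.969, -0.247, 0.001]]
ft_force: [-4.7, -1.0, -4.2]
grip_width: 0.135
```

```bash
python3 st.py
```

```text
t 7.0667 tcp [474.4 -17.  190. ] fix [-66.5  -2.  190. ] ft [-4.7 -1.  -4.2] grip 0.135
j [ 43.1  31.3 -63.3 105.   24.7  76.3 -24.7]
toolx_f [-0.247  0.002 -0.969] tooly_f [ 0.969 -0.009 -0.247]
```

Lifting well with small forces. Continuing.

Emit:
{"op": "apply_moves", "data": {
  "increments": [
    {"x":0.27,"y":0.02,"z":0.64,"wx":-0.23,"wy":2.52,"wz":0,"grip":1},
    {"x":0.3,"y":0.03,"z":0.63,"wx":-0.23,"wy":2.52,"wz":0,"grip":1},
    {"x":0.33,"y":0.03,"z":0.61,"wx":-0.23,"wy":2.52,"wz":0,"grip":1},
    {"x":0.35,"y":0.03,"z":0.6,"wx":-0.23,"wy":2.52,"wz":0,"grip":1},
    {"x":0.38,"y":0.03,"z":0.58,"wx":-0.23,"wy":2.52,"wz":0,"grip":1},
    {"x":0.41,"y":0.04,"z":0.56,"wx":-0.23,"wy":2.52,"wz":0,"grip":1},
    {"x":0.43,"y":0.04,"z":0.55,"wx":-0.23,"wy":2.52,"wz":0,"grip":1}
  ]
}}

```text
t: 7.65
tcp_pos: [499.3, -15.0, 232.1]
ee_rot: [[-0.529, 0.844, 0.083], [-0.047, 0.068, -0.997], [-0.847, -0.531, 0.004]]
ft_force: [-7.4, -1.7, -1.5]
grip_width: 0.137
```

Emit:
{"op": "apply_moves", "data": {
  "increments": [
    {"x":0.45,"y":0.04,"z":0.53,"wx":-0.23,"wy":2.52,"wz":0,"grip":1},
    {"x":0.48,"y":0.04,"z":0.51,"wx":-0.23,"wy":2.52,"wz":0,"grip":1},
    {"x":0.5,"y":0.05,"z":0.48,"wx":-0.23,"wy":2.52,"wz":0,"grip":1},
    {"x":0.52,"y":0.05,"z":0.46,"wx":-0.23,"wy":2.52,"wz":0,"grip":1},
    {"x":0,"y":0,"z":0,"wx":0,"wy":0,"wz":0,"grip":1}
  ]
}}

```text
t: 8.07
tcp_pos: [519.7, -13.3, 252.5]
ee_rot: [[-0.67, 0.737, 0.083], [-0.06, 0.058, -0.997], [-0.74, -0.673, 0.006]]
ft_force: [-6.6, -3.7, 5.9]
grip_width: 0.137
```

```bash
python3 st.py; python3 shot.py 4
```

```text
t 8.0667 tcp [519.7 -13.3 252.5] fix [-21.1  -2.4 252.5] ft [-6.6 -3.7  5.9] grip 0.137
j [ 27.1  45.2 -54.3  80.2  19.5 112.  -25.7]
toolx_f [-0.673  0.001 -0.74 ] tooly_f [ 0.74  -0.009 -0.673]
```

View pics/z4.png

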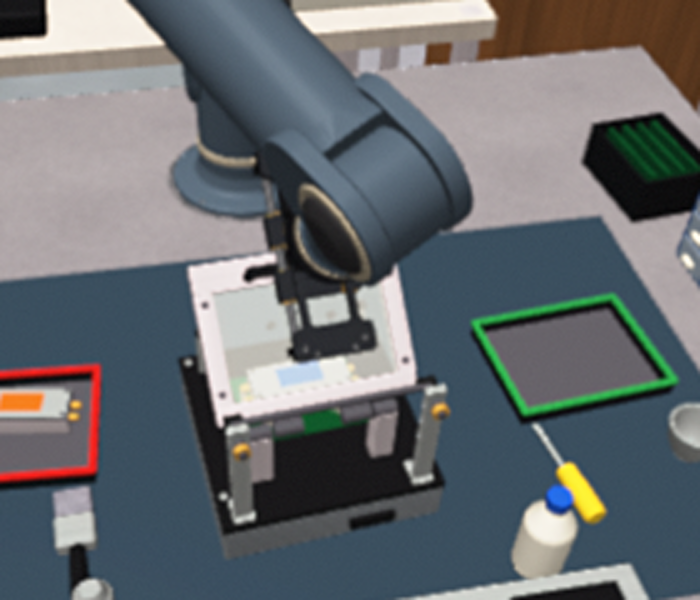

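Lid at about 42° and j6 near its limit. Releasing the handle, retreating along the tool axis, closing the fingers and coming round to the front.

Emit:
{"op": "apply_moves", "data": {
  "increments": [
    {"x":0,"y":0,"z":0,"wx":0,"wy":0,"wz":0,"grip":0},
    {"x":0,"y":0,"z":0,"wx":0,"wy":0,"wz":0,"grip":0},
    {"x":0.67,"y":0.06,"z":0.74,"wx":0,"wy":0,"wz":0,"grip":0},
    {"x":1.34,"y":0.12,"z":1.48,"wx":0,"wy":0,"wz":0,"grip":0},
    {"x":1.34,"y":0.12,"z":1.48,"wx":0,"wy":0,"wz":0,"grip":0},
    {"x":0,"y":0,"z":1.2,"wx":0.63,"wy":-7,"wz":0,"grip":1},
    {"x":-1.5,"y":-0.14,"z":1,"wx":0.63,"wy":-7,"wz":0,"grip":1},
    {"x":-2,"y":-0.18,"z":0.6,"wx":0.63,"wy":-7,"wz":0,"grip":1},
    {"x":-2,"y":-0.18,"z":0.4,"wx":0.63,"wy":-7,"wz":0,"grip":1},
    {"x":-2,"y":-0.18,"z":0,"wx":0.63,"wy":-7,"wz":0,"grip":1},
    {"x":-2,"y":-0.18,"z":0,"wx":0.63,"wy":-7,"wz":0,"grip":1},
    {"x":0,"y":0,"z":0,"wx":0,"wy":0,"wz":0,"grip":1}
  ]
}}

```text
t: 9.12
tcp_pos: [443.7, -18.7, 313.9]
ee_rot: [[-0.0, 0.997, 0.079], [-0.013, 0.079, -0.997], [-1.0, -0.001, 0.013]]
ft_force: [-0.1, 0.5, -1.6]
grip_width: 0.061
```

```bash
python3 st.py; python3 to.py -82 0 219 0; python3 shot.py 5
```

```text
t 9.1167 tcp [443.7 -18.7 313.9] fix [-97.3  -0.9 313.9] ft [-0.1  0.5 -1.6] grip 0.061
j [ 39.2   3.1 -43.7 108.1   3.1  69.8  -1. ]
toolx_f [-0.001 -0.013 -1.   ] tooly_f [ 1.    -0.012 -0.001]
d cm [ 1.52  0.23 -9.49] rotvec deg [0.75 0.   0.67]
```

View pics/z5.png

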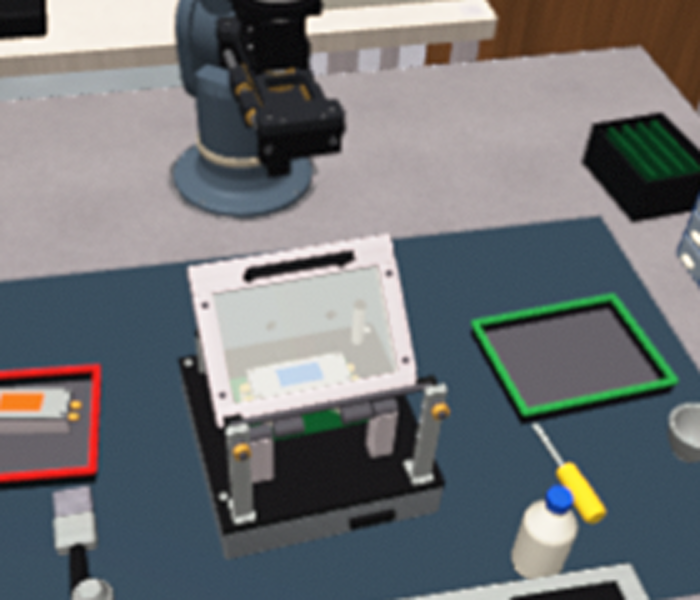

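The lid stays put at its angle. I'll fit the lid plane for a measured angle, which I'll also use later.

```bash
cat > lidang.py <<'E'
import sys
from h import *
t=sys.argv[1]; D=np.load(f'pics/s{t}.npy'); im=cv2.imread(f'pics/s{t}.png')
P=w2f(cloud('scene',D).reshape(-1,3)); hs=cv2.cvtColor(im,cv2.COLOR_BGR2HSV).reshape(-1,3)
m=(abs(P[:,1])<112)&(abs(P[:,0]-40)<150)&(P[:,2]>145)&(P[:,2]<330)&(hs[:,2]>150)&(hs[:,1]<40)
q=P[m]; best=None; rng=np.random.default_rng(1)
for _ in range(300):
    a=q[rng.choice(len(q),3,False)]; n=np.cross(a[1]-a[0],a[2]-a[0]); n/=np.linalg.norm(n)+1e-9; k=abs((q-a[0])@n)<3
    if best is None or k.sum()>best.sum(): best=k
c=q[best].mean(0); n=np.linalg.svd(q[best]-c)[2][2]
if n[0]<0: n=-n
th=np.degrees(np.arctan2(n[0],n[2])); print('pts',best.sum(),len(q),'n',n.round(3),'theta',th.round(1),'rad',np.radians(th).round(3),'dist of hinge to plane',((c-[80,0,132])@n).round(1))
E
python3 lidang.py 5; python3 lidang.py 2
```

```text
pts 3473 4757 n [ 0.677 -0.001  0.736] theta 42.6 rad 0.744 dist of hinge to plane 3.9
pts 815 951 n [ 0.052 -0.     0.999] theta 3.0 rad 0.052 dist of hinge to plane 8.8
```

Emit:
{"op": "apply_moves", "data": {
  "increments": [
    {"x":0.3,"y":0.05,"z":-2,"wx":0.25,"wy":0,"wz":0.2,"grip":1},
    {"x":0.3,"y":0.05,"z":-2,"wx":0.25,"wy":0,"wz":0.2,"grip":1},
    {"x":0.3,"y":0.05,"z":-2,"wx":0.25,"wy":0,"wz":0.2,"grip":1},
    {"x":0.3,"y":0.05,"z":-2,"wx":0,"wy":0,"wz":0,"grip":1},
    {"x":0.3,"y":0.05,"z":-1.5,"wx":0,"wy":0,"wz":0,"grip":1},
    {"x":0,"y":0,"z":0,"wx":0,"wy":0,"wz":0,"grip":1}
  ]
}}

```text
t: 9.67
tcp_pos: [468.8, -15.5, 216.5]
ee_rot: [[-0.005, 0.996, 0.092], [0.016, 0.092, -0.996], [-1.0, -0.003, -0.016]]
ft_force: [-0.5, 0.4, -0.2]
grip_width: 0.005
```

```bash
python3 st.py
cat > push.py <<'E'
from h import *
def tip(th,half=15,s=20):
    c,sn=np.cos(np.radians(th)),np.sin(np.radians(th))
    L=lambda x,z:np.array([80+x*c+z*sn,0,132-x*sn+z*c])
    if th<=90: return L(-175,-7)+[-half,0,-s]
    return L(-155,-7)+[-half,0,0]
if __name__=="__main__":
    import sys
    a,b,n=float(sys.argv[1]),float(sys.argv[2]),int(sys.argv[3])
    ths=np.linspace(a,b,n+1); P=np.array([tip(t) for t in ths])
    print('tips',P[0].round(1),P[-1].round(1)); d=np.diff(P@RF.T,axis=0)/10
    for t,r in zip(ths[1:],d): print(round(t,1),r.round(2).tolist())
E
python3 push.py 43 91 24
```

```text
t 9.6667 tcp [468.8 -15.5 216.5] fix [-72.    0.  216.5] ft [-0.5  0.4 -0.2] grip 0.005
j [ 35.6  12.3 -43.4 113.1   8.8  58.3  -6.5]
toolx_f [-0.003  0.016 -1.   ] tooly_f [ 1.     0.002 -0.003]
tips [-67.8   0.  226.2] [ 60.7   0.  287.1]
45.0 [0.41, 0.04, 0.46]
47.0 [0.42, 0.04, 0.44]
49.0 [0.44, 0.04, 0.43]
51.0 [0.45, 0.04, 0.41]
53.0 [0.46, 0.04, 0.4]
55.0 [0.48, 0.04, 0.38]
57.0 [0.49, 0.04, 0.36]
59.0 [0.5, 0.05, 0.34]
61.0 [0.51, 0.05, 0.33]
63.0 [0.53, 0.05, 0.31]
65.0 [0.54, 0.05, 0.29]
67.0 [0.55, 0.05, 0.27]
69.0 [0.55, 0.05, 0.25]
71.0 [0.56, 0.05, 0.23]
73.0 [0.57, 0.05, 0.21]
75.0 [0.58, 0.05, 0.19]
77.0 [0.58, 0.05, 0.17]
79.0 [0.59, 0.05, 0.15]
81.0 [0.59, 0.05, 0.13]
83.0 [0.6, 0.05, 0.11]
85.0 [0.6, 0.05, 0.09]
87.0 [0.61, 0.06, 0.07]
89.0 [0.61, 0.06, 0.05]
91.0 [0.57, 0.05, 0.02]
```

Tip just in front of the rail edge with no contact. Pushing along the arc now.

Emit:
{"op": "apply_moves", "data": {
  "increments": [
    {"x":0.2,"y":0.02,"z":0.5,"wx":0,"wy":0,"wz":0,"grip":1},
    {"x":0.2,"y":0.02,"z":0.5,"wx":0,"wy":0,"wz":0,"grip":1},
    {"x":0.41,"y":0.04,"z":0.46,"wx":0,"wy":0,"wz":0,"grip":1},
    {"x":0.42,"y":0.04,"z":0.44,"wx":0,"wy":0,"wz":0,"grip":1},
    {"x":0.44,"y":0.04,"z":0.43,"wx":0,"wy":0,"wz":0,"grip":1},
    {"x":0.45,"y":0.04,"z":0.41,"wx":0,"wy":0,"wz":0,"grip":1}
  ]
}}

```text
t: 10.17
tcp_pos: [487.3, -14.2, 246.8]
ee_rot: [[-0.007, 0.996, 0.091], [0.011, 0.091, -0.996], [-1.0, -0.006, -0.012]]
ft_force: [-9.3, -0.7, -0.7]
grip_width: 0.007
```

```bash
python3 st.py
```

```text
t 10.1667 tcp [487.3 -14.2 246.8] fix [-53.4  -0.3 246.8] ft [-9.3 -0.7 -0.7] grip 0.007
j [ 35.   12.4 -43.5 108.7   8.8  62.8  -6.7]
toolx_f [-0.006  0.012 -1.   ] tooly_f [ 1.     0.    -0.006]
```

Contact at about 9 N as expected. Continuing.

Emit:
{"op": "apply_moves", "data": {
  "increments": [
    {"x":0.46,"y":0.04,"z":0.4,"wx":0,"wy":0,"wz":0,"grip":1},
    {"x":0.48,"y":0.04,"z":0.38,"wx":0,"wy":0,"wz":0,"grip":1},
    {"x":0.49,"y":0.04,"z":0.36,"wx":0,"wy":0,"wz":0,"grip":1},
    {"x":0.5,"y":0.05,"z":0.34,"wx":0,"wy":0,"wz":0,"grip":1},
    {"x":0.51,"y":0.05,"z":0.33,"wx":0,"wy":0,"wz":0,"grip":1},
    {"x":0.53,"y":0.05,"z":0.31,"wx":0,"wy":0,"wz":0,"grip":1},
    {"x":0.54,"y":0.05,"z":0.29,"wx":0,"wy":0,"wz":0,"grip":1},
    {"x":0.55,"y":0.05,"z":0.27,"wx":0,"wy":0,"wz":0,"grip":1},
    {"x":0.55,"y":0.05,"z":0.25,"wx":0,"wy":0,"wz":0,"grip":1},
    {"x":0.56,"y":0.05,"z":0.23,"wx":0,"wy":0,"wz":0,"grip":1}
  ]
}}

```text
t: 11.0
tcp_pos: [540.3, -9.4, 280.4]
ee_rot: [[-0.003, 0.996, 0.091], [0.011, 0.091, -0.996], [-1.0, -0.002, -0.011]]
ft_force: [-8.4, -0.9, 7.3]
grip_width: 0.005
```

Emit:
{"op": "apply_moves", "data": {
  "increments": [
    {"x":0.57,"y":0.05,"z":0.21,"wx":0,"wy":0,"wz":0,"grip":1},
    {"x":0.58,"y":0.05,"z":0.19,"wx":0,"wy":0,"wz":0,"grip":1},
    {"x":0.58,"y":0.05,"z":0.17,"wx":0,"wy":0,"wz":0,"grip":1},
    {"x":0.59,"y":0.05,"z":0.15,"wx":0,"wy":0,"wz":0,"grip":1},
    {"x":0.59,"y":0.05,"z":0.13,"wx":0,"wy":0,"wz":0,"grip":1},
    {"x":0.6,"y":0.05,"z":0.11,"wx":0,"wy":0,"wz":0,"grip":1},
    {"x":0.6,"y":0.05,"z":0.09,"wx":0,"wy":0,"wz":0,"grip":1}
  ]
}}

```text
t: 11.58
tcp_pos: [582.6, -5.8, 290.9]
ee_rot: [[-0.0, 0.996, 0.091], [0.012, 0.09, -0.996], [-1.0, 0.001, -0.012]]
ft_force: [-4.7, -0.8, 3.6]
grip_width: 0.008
```

```bash
python3 st.py; python3 shot.py 6; python3 lidang.py 6
```

```text
t 11.5833 tcp [582.6  -5.8 290.9] fix [ 42.2  -0.6 290.9] ft [-4.7 -0.8  3.6] grip 0.008
j [ 29.   20.2 -42.2  93.9  13.4  71.3 -10.5]
toolx_f [ 0.001  0.012 -1.   ] tooly_f [ 1.    -0.     0.001]
pts 1536 1901 n [ 0.996 -0.015  0.093] theta 84.6 rad 1.477 dist of hinge to plane 3.3
```

View pics/z6.png

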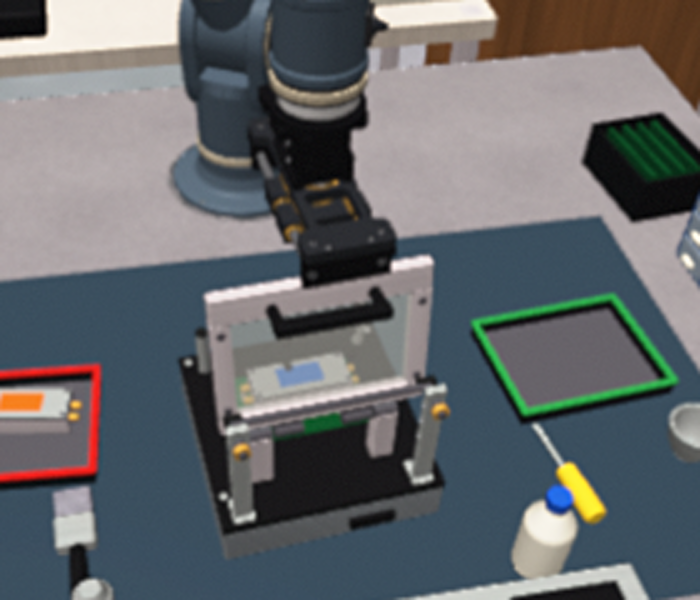

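Lid at 84.6° (plane fit and tip geometry agree). Moving to just before the earliest stop angle, then feeling for it slowly.

Emit:
{"op": "apply_moves", "data": {
  "increments": [
    {"x":0.58,"y":0.05,"z":-0.05,"wx":0,"wy":0,"wz":0,"grip":1},
    {"x":0.55,"y":0.05,"z":-0.1,"wx":0,"wy":0,"wz":0,"grip":1},
    {"x":0.5,"y":0.05,"z":-0.1,"wx":0,"wy":0,"wz":0,"grip":1},
    {"x":0.35,"y":0.03,"z":-0.1,"wx":0,"wy":0,"wz":0,"grip":1},
    {"x":0.2,"y":0.02,"z":0,"wx":0,"wy":0,"wz":0,"grip":1}
  ]
}}

```text
t: 12.05
tcp_pos: [604.9, -3.7, 285.7]
ee_rot: [[0.0, 0.996, 0.091], [0.013, 0.091, -0.996], [-1.0, 0.001, -0.013]]
ft_force: [-4.2, -0.9, 3.3]
grip_width: 0.001
```

Emit:
{"op": "apply_moves", "data": {
  "increments": [
    {"x":0.15,"y":0.01,"z":0,"wx":0,"wy":0,"wz":0,"grip":1},
    {"x":0.15,"y":0.01,"z":-0.02,"wx":0,"wy":0,"wz":0,"grip":1}
  ]
}}

```text
t: 12.22
tcp_pos: [607.4, -3.5, 285.3]
ee_rot: [[-0.001, 0.996, 0.091], [0.013, 0.091, -0.996], [-1.0, 0.001, -0.013]]
ft_force: [-4.8, 0.2, 3.8]
grip_width: 0.002
```

Emit:
{"op": "apply_moves", "data": {
  "increments": [
    {"x":0.15,"y":0.01,"z":-0.02,"wx":0,"wy":0,"wz":0,"grip":1},
    {"x":0.15,"y":0.02,"z":-0.02,"wx":0,"wy":0,"wz":0,"grip":1}
  ]
}}

```text
t: 12.38
tcp_pos: [610.3, -3.3, 284.6]
ee_rot: [[-0.001, 0.996, 0.091], [0.012, 0.091, -0.996], [-1.0, 0.0, -0.012]]
ft_force: [-4.8, -0.2, 3.2]
grip_width: 0.005
```

Emit:
{"op": "apply_moves", "data": {
  "increments": [
    {"x":0.15,"y":0.01,"z":-0.03,"wx":0,"wy":0,"wz":0,"grip":1},
    {"x":0.15,"y":0.01,"z":-0.03,"wx":0,"wy":0,"wz":0,"grip":1},
    {"x":0.15,"y":0.02,"z":-0.03,"wx":0,"wy":0,"wz":0,"grip":1}
  ]
}}

```text
t: 12.63
tcp_pos: [615.1, -2.9, 283.8]
ee_rot: [[-0.0, 0.996, 0.091], [0.013, 0.091, -0.996], [-1.0, 0.001, -0.013]]
ft_force: [-4.2, 0.0, 2.7]
grip_width: 0.004
```

Emit:
{"op": "apply_moves", "data": {
  "increments": [
    {"x":0.15,"y":0.01,"z":-0.03,"wx":0,"wy":0,"wz":0,"grip":1},
    {"x":0.15,"y":0.01,"z":-0.03,"wx":0,"wy":0,"wz":0,"grip":1}
  ]
}}

```text
t: 12.8
tcp_pos: [618.2, -2.6, 283.2]
ee_rot: [[-0.0, 0.996, 0.091], [0.013, 0.091, -0.996], [-1.0, 0.001, -0.013]]
ft_force: [-4.4, -0.6, 3.4]
grip_width: 0.005
```

Emit:
{"op": "apply_moves", "data": {
  "increments": [
    {"x":0.15,"y":0.01,"z":-0.03,"wx":0,"wy":0,"wz":0,"grip":1},
    {"x":0.15,"y":0.02,"z":-0.03,"wx":0,"wy":0,"wz":0,"grip":1}
  ]
}}

```text
t: 12.97
tcp_pos: [621.2, -2.4, 282.6]
ee_rot: [[-0.0, 0.996, 0.091], [0.013, 0.091, -0.996], [-1.0, 0.001, -0.013]]
ft_force: [-4.2, -0.5, 3.2]
grip_width: 0.006
```

Emit:
{"op": "apply_moves", "data": {
  "increments": [
    {"x":0.15,"y":0.01,"z":-0.04,"wx":0,"wy":0,"wz":0,"grip":1},
    {"x":0.15,"y":0.02,"z":-0.04,"wx":0,"wy":0,"wz":0,"grip":1}
  ]
}}

```text
t: 13.13
tcp_pos: [624.2, -2.1, 281.8]
ee_rot: [[0.0, 0.996, 0.091], [0.013, 0.091, -0.996], [-1.0, 0.001, -0.013]]
ft_force: [-4.7, -0.8, 3.5]
grip_width: 0.005
```

Emit:
{"op": "apply_moves", "data": {
  "increments": [
    {"x":0.15,"y":0.01,"z":-0.04,"wx":0,"wy":0,"wz":0,"grip":1},
    {"x":0.15,"y":0.02,"z":-0.04,"wx":0,"wy":0,"wz":0,"grip":1}
  ]
}}

```text
t: 13.3
tcp_pos: [627.2, -1.8, 281.0]
ee_rot: [[-0.0, 0.996, 0.091], [0.013, 0.091, -0.996], [-1.0, 0.001, -0.013]]
ft_force: [-4.4, -1.2, 4.2]
grip_width: 0.001
```

Emit:
{"op": "apply_moves", "data": {
  "increments": [
    {"x":0.15,"y":0.01,"z":-0.04,"wx":0,"wy":0,"wz":0,"grip":1},
    {"x":0.15,"y":0.02,"z":-0.04,"wx":0,"wy":0,"wz":0,"grip":1}
  ]
}}

```text
t: 13.47
tcp_pos: [630.2, -1.5, 280.2]
ee_rot: [[-0.0, 0.996, 0.091], [0.013, 0.091, -0.996], [-1.0, 0.001, -0.012]]
ft_force: [-3.5, -1.1, 3.5]
grip_width: 0.007
```

Emit:
{"op": "apply_moves", "data": {
  "increments": [
    {"x":0.15,"y":0.01,"z":-0.04,"wx":0,"wy":0,"wz":0,"grip":1},
    {"x":0.15,"y":0.02,"z":-0.04,"wx":0,"wy":0,"wz":0,"grip":1}
  ]
}}

```text
t: 13.63
tcp_pos: [633.2, -1.2, 279.4]
ee_rot: [[-0.0, 0.996, 0.091], [0.013, 0.091, -0.996], [-1.0, 0.001, -0.013]]
ft_force: [-3.6, -0.4, 3.7]
grip_width: 0.009
```

Emit:
{"op": "apply_moves", "data": {
  "increments": [
    {"x":0.15,"y":0.01,"z":-0.04,"wx":0,"wy":0,"wz":0,"grip":1},
    {"x":0.15,"y":0.02,"z":-0.04,"wx":0,"wy":0,"wz":0,"grip":1}
  ]
}}

```text
t: 13.8
tcp_pos: [635.2, -1.0, 278.9]
ee_rot: [[-0.003, 0.996, 0.091], [0.012, 0.091, -0.996], [-1.0, -0.002, -0.012]]
ft_force: [-9.9, -1.4, 9.7]
grip_width: 0.005
```

Emit:
{"op": "apply_moves", "data": {
  "increments": [
    {"x":0.15,"y":0.01,"z":-0.04,"wx":0,"wy":0,"wz":0,"grip":1},
    {"x":0.15,"y":0.02,"z":-0.04,"wx":0,"wy":0,"wz":0,"grip":1}
  ]
}}

```text
t: 13.97
tcp_pos: [635.8, -1.0, 278.8]
ee_rot: [[-0.008, 0.996, 0.091], [0.01, 0.091, -0.996], [-1.0, -0.007, -0.011]]
ft_force: [-18.0, -3.6, 16.1]
grip_width: 0.005
```

The force rose steeply (about 5 → 14 → 24 N) while the tip stalled, so that is the stop. Backing off straight away.

Emit:
{"op": "apply_moves", "data": {
  "increments": [
    {"x":-0.2,"y":-0.02,"z":0.05,"wx":0,"wy":0,"wz":0,"grip":1},
    {"x":-0.2,"y":-0.02,"z":0.05,"wx":0,"wy":0,"wz":0,"grip":1}
  ]
}}

```text
t: 14.13
tcp_pos: [635.0, -1.1, 279.0]
ee_rot: [[0.0, 0.996, 0.091], [0.012, 0.091, -0.996], [-1.0, 0.001, -0.012]]
ft_force: [-1.2, 0.1, -0.2]
grip_width: 0.006
```

```bash
python3 st.py; python3 shot.py 7; python3 lidang.py 7
```

```text
t 14.1333 tcp [635.   -1.1 279. ] fix [ 94.9  -0.7 279. ] ft [-1.2  0.1 -0.2] grip 0.006
j [ 25.2  25.8 -40.7  87.9  16.6  72.5 -12.4]
toolx_f [ 0.001  0.012 -1.   ] tooly_f [1.    0.    0.001]
pts 344 553 n [ 0.977 -0.001 -0.215] theta 102.4 rad 1.788 dist of hinge to plane 3.1
```

The lid rests at about 1.79 rad with no tool force. I'll retreat to the side to re-look at the lid angle, the module and the nest without occlusion.

Emit:
{"op": "apply_moves", "data": {
  "increments": [
    {"x":-2,"y":-0.18,"z":0,"wx":0,"wy":0,"wz":0,"grip":1},
    {"x":-3,"y":-0.2,"z":0,"wx":0,"wy":0,"wz":0,"grip":1},
    {"x":-3,"y":1,"z":0.5,"wx":0,"wy":0,"wz":0,"grip":1},
    {"x":-2,"y":3.2,"z":0.5,"wx":0,"wy":0,"wz":0,"grip":1},
    {"x":-1,"y":3.6,"z":0,"wx":0,"wy":0,"wz":0,"grip":1},
    {"x":0,"y":3.6,"z":0,"wx":0,"wy":0,"wz":0,"grip":1},
    {"x":0,"y":3.6,"z":0,"wx":0,"wy":0,"wz":0,"grip":1},
    {"x":0,"y":3.6,"z":0,"wx":0,"wy":0,"wz":0,"grip":1},
    {"x":0,"y":3.6,"z":0,"wx":0,"wy":0,"wz":0,"grip":0}
  ]
}}

```text
t: 14.93
tcp_pos: [525.8, 219.2, 288.7]
ee_rot: [[0.002, 0.996, 0.091], [0.014, 0.091, -0.996], [-1.0, 0.004, -0.014]]
ft_force: [1.4, -0.5, -0.6]
grip_width: 0.028
```

```bash
python3 st.py; python3 shot.py 8; python3 lidang.py 8
python3 - <<'E'
from workcell import get_image
from h import *
p,d=get_image('top'); np.save('pics/top8.npy',d); im=p[...,::-1]; cv2.imwrite('pics/top8.png',im)
cv2.imwrite('pics/top8z.png',cv2.resize(im[150:270,205:330],None,fx=5,fy=5,interpolation=cv2.INTER_CUBIC))
hsv=cv2.cvtColor(np.ascontiguousarray(im),cv2.COLOR_BGR2HSV); print(hsv[218,267])
m=cv2.inRange(hsv,(98,60,120),(118,200,255)); m[:, :240]=0;m[:,300:]=0;m[:195]=0;m[240:]=0
k,l,st,ce=cv2.connectedComponentsWithStats(m)
for i in range(1,k):
    if st[i,4]>30: print(ce[i],st[i],onz('top',[ce[i]],107).round(1),w2f(onz('top',[ce[i]],107)).round(1),cv2.minAreaRect(onz('top',np.argwhere(l==i)[:,::-1],107)[:,:2].astype(np.float32)))
P=w2f(cloud('top',d).reshape(-1,3))
for x in (-80,-60,-45,-30,-11,10,25,40,55,70):
    mm=(abs(P[:,0]-x)<4)&(abs(P[:,1]-1)<9); print(x,np.round(np.nanpercentile(P[mm,2],[10,50,90]),0) if mm.any() else None)
E
```

```text
t 14.9333 tcp [525.8 219.2 288.7] fix [  6.1 228.6 288.7] ft [ 1.4 -0.5 -0.6] grip 0.028
j [ 10.2  19.8 -47.3  95.9  14.7  70.4 -35.1]
toolx_f [ 0.004  0.014 -1.   ] tooly_f [ 1.    -0.     0.004]
pts 527 778 n [ 0.2   -0.001  0.98 ] theta 11.5 rad 0.201 dist of hinge to plane 175.6
[108 195 244]
[267.0505618  217.85955056] [258 212  19  12 178] [[529.5  -8.9 107. ]] [[-10.9   1.1 107. ]] ((529.462890625, -8.629499435424805), (31.487911224365234, 51.82294845581055), 5.247783184051514)
-80 [64. 66. 68.]
-60 [63. 65. 68.]
-45 [63. 66. 69.]
-30 [ 69. 107. 110.]
-11 [105. 108. 111.]
10 [104. 107. 108.]
25 [64. 66. 68.]
40 [63. 67. 69.]
55 [64. 65. 69.]
70 [65. 66. 67.]
```

View pics/top8z.png

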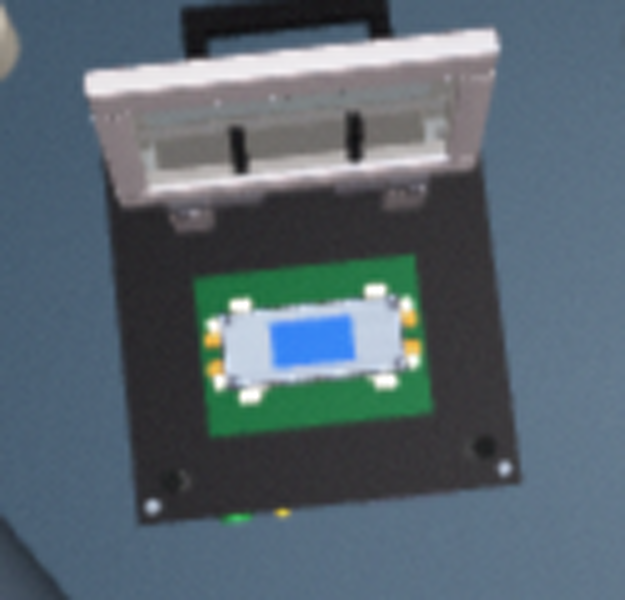

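View pics/z8.png

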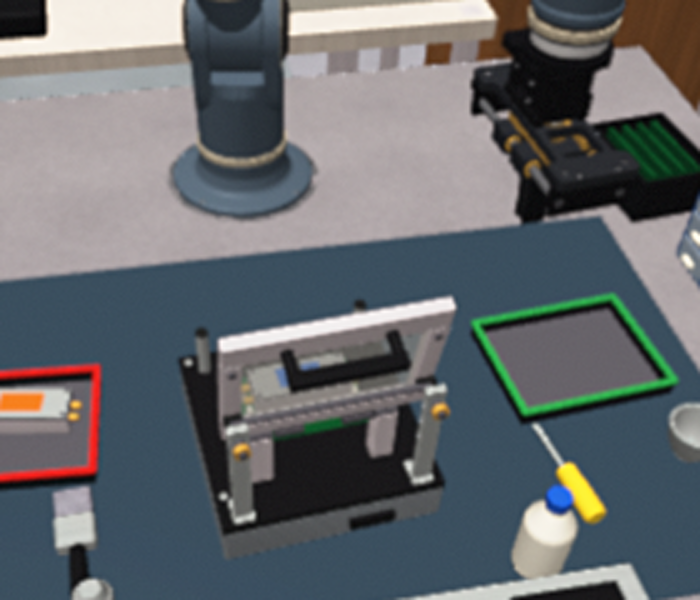

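The lid stands leaning back at the stop: its top-edge normal gives about 101.5°, against 102.4° from the plane fit. The module label is at f(-11,1), deck and board around it are about z 66, and the middle of the long sides is free. The gripper body (±95 mm along x) would hit the lid if upright, so I'll tilt about 8° toward the robot. Checking that by simulation.

```bash
cat > plan3.py <<'E'
from sim import *
from h import *
from workcell import telemetry
from plan2 import hR
q=np.array(telemetry.observe()['joint_pos'],float)
def go(q,pf,phi,n=10):
    t0,R0=fkRW(q); P=f2w([pf])[0]; R=hR(phi); rv=Ro.from_matrix(R@R0.T).as_rotvec()
    for k in range(1,n+1):
        q=step(q,t0+(P-t0)*k/n,Ro.from_rotvec(rv*k/n).as_matrix()@R0)
    t,Rf=fkRW(q); print(pf,phi,q.round(1),'err',np.linalg.norm(t-P).round(2)); return q
q=go(q,(-30,1,260),8); q=go(q,(-10,1,160),8); q=go(q,(-10,1,84),8); q=go(q,(-10,1,110),8); q=go(q,(-60,1,240),8);q=go(q,(-60,200,240),0);
print('tool to world lower', w2f([472.4,350.3,0]))
def body(tipx,tipz,phi,th):
    f=np.radians(phi);a=np.array([np.sin(f),-np.cos(f)]);y=np.array([np.cos(f),np.sin(f)])
    e=np.array([tipx,tipz])-70*a+95*y; t=np.radians(th); r=(e[1]-132+7*np.cos(t))/np.sin(t); return e.round(1), (80-r*np.cos(t)-7*np.sin(t)-e[0]).round(1)
for phi in(5,8,10,12): print(phi,body(-10.9+8*np.sin(np.radians(phi)),84,phi,102))
E
python3 plan3.py | tail -11
```

```text
(-30, 1, 260) 8 [ 36.3   9.2 -43.7 110.4   8.   55.1  -5.5] err 0.0
(-10, 1, 160) 8 [ 30.5  18.3 -40.5 115.1  17.6  44.  -14.5] err 0.0
(-10, 1, 84) 8 [ 25.7  24.3 -35.8 119.1  25.1  35.2 -21.4] err 0.0
(-10, 1, 110) 8 [ 27.5  22.2 -37.7 117.9  22.4  38.2 -18.9] err 0.0
(-60, 1, 240) 8 [ 38.6   7.1 -44.6 115.3   6.3  51.9  -3.9] err 0.0
(-60, 200, 240) 0 [ 16.1  15.4 -50.4 108.   13.3  62.7 -34.3] err 0.0
tool to world lower [[-35.25544148 363.99334313   0.        ]]
5 (array([ 78.3, 162. ]), np.float64(0.9))
8 (array([ 74.5, 166.5]), np.float64(5.6))
10 (array([ 71.9, 169.4]), np.float64(8.9))
12 (array([ 69.1, 172.2]), np.float64(12.3))
```

```bash
python3 to.py -35 1 200 9
```

```text
d cm [ -1.81 -23.66  -8.91] rotvec deg [-0.25 -8.89 -0.75]
```

Emit:
{"op": "apply_moves", "data": {
  "increments": [
    {"x":-0.4,"y":-3,"z":0,"wx":0,"wy":-1.2,"wz":-0.1,"grip":-0.38},
    {"x":-0.4,"y":-3,"z":0,"wx":0,"wy":-1.2,"wz":-0.1,"grip":-0.38},
    {"x":-0.4,"y":-3,"z":0,"wx":0,"wy":-1.2,"wz":-0.1,"grip":-0.38},
    {"x":-0.4,"y":-3,"z":0,"wx":-0.05,"wy":-1.2,"wz":-0.1,"grip":-0.38},
    {"x":-0.2,"y":-3,"z":0,"wx":-0.05,"wy":-1.2,"wz":-0.1,"grip":-0.38},
    {"x":0,"y":-3,"z":-2,"wx":-0.05,"wy":-1.2,"wz":-0.1,"grip":-0.38},
    {"x":0,"y":-3,"z":-2.5,"wx":-0.05,"wy":-1.2,"wz":-0.1,"grip":-0.38},
    {"x":0,"y":-2.6,"z":-2.5,"wx":-0.05,"wy":-0.5,"wz":0,"grip":-0.38},
    {"x":0,"y":0,"z":-1.9,"wx":0,"wy":0,"wz":0,"grip":-0.38},
    {"x":0,"y":0,"z":0,"wx":0,"wy":0,"wz":0,"grip":-0.38}
  ]
}}

```text
t: 15.87
tcp_pos: [504.5, -21.6, 195.9]
ee_rot: [[0.148, 0.986, 0.076], [0.008, 0.075, -0.997], [-0.989, 0.149, 0.004]]
ft_force: [-0.2, 0.2, -1.0]
grip_width: 0.684
```

```bash
python3 st.py; python3 to.py -9.7 1 130 9;python3 to.py -9.7 1 84 9; python3 shot.py 9
```

```text
t 15.8667 tcp [504.5 -21.6 195.9] fix [-37.   -9.3 195.9] ft [-0.2  0.2 -1. ] grip 0.684
j [ 34.6  12.5 -41.7 116.3  12.1  46.3  -9.2]
toolx_f [ 0.148 -0.006 -0.989] tooly_f [ 0.989 -0.014  0.149]
d cm [ 2.63  1.27 -6.59] rotvec deg [ 0.25 -0.44  0.87]
d cm [  2.63   1.27 -11.19] rotvec deg [ 0.25 -0.44  0.87]
```

View pics/z9.png

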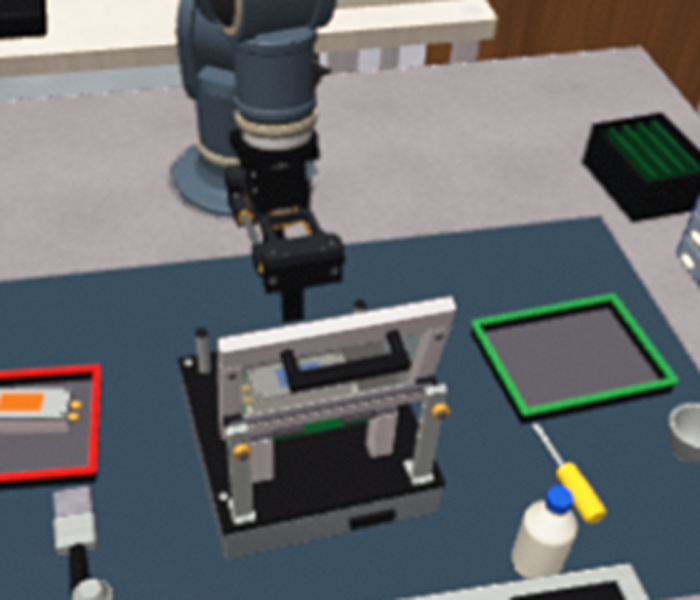

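Emit:
{"op": "apply_moves", "data": {
  "increments": [
    {"x":0.66,"y":0.32,"z":-1.6,"wx":0.1,"wy":-0.2,"wz":0.4,"grip":-0.38},
    {"x":0.66,"y":0.32,"z":-1.6,"wx":0.1,"wy":-0.2,"wz":0.4,"grip":-0.38},
    {"x":0.66,"y":0.32,"z":-1.6,"wx":0,"wy":0,"wz":0,"grip":-0.38},
    {"x":0.65,"y":0.31,"z":-1.6,"wx":0,"wy":0,"wz":0,"grip":-0.38},
    {"x":0,"y":0,"z":0,"wx":0,"wy":0,"wz":0,"grip":-0.38}
  ]
}}

```text
t: 16.33
tcp_pos: [534.2, -4.1, 135.0]
ee_rot: [[0.161, 0.982, 0.096], [0.016, 0.095, -0.995], [-0.987, 0.162, 0.0]]
ft_force: [-0.4, 0.3, 0.2]
grip_width: 0.688
```

```bash
python3 st.py; python3 to.py -9.7 1 84 9
python3 - <<'E'
from workcell import get_image
from h import *
p,d=get_image('top'); im=p[...,::-1]
cv2.imwrite('pics/top9z.png',cv2.resize(im[150:270,205:330],None,fx=5,fy=5,interpolation=cv2.INTER_CUBIC))
E
```

```text
t 16.3333 tcp [534.2  -4.1 135. ] fix [ -5.8   5.4 135. ] ft [-0.4  0.3  0.2] grip 0.688
j [ 28.3  19.8 -38.8 117.1  20.1  39.4 -17. ]
toolx_f [ 0.162  0.001 -0.987] tooly_f [0.987 0.006 0.162]
d cm [-0.34 -0.47 -5.1 ] rotvec deg [-0.02  0.3  -0.34]
```

View pics/top9z.png

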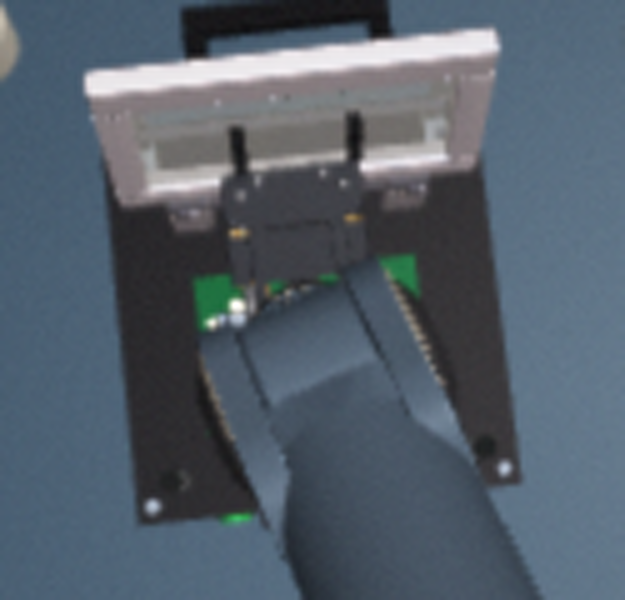

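Emit:
{"op": "apply_moves", "data": {
  "increments": [
    {"x":-0.34,"y":-0.47,"z":0,"wx":0,"wy":0.3,"wz":-0.3,"grip":-0.38},
    {"x":0,"y":0,"z":-1,"wx":0,"wy":0,"wz":0,"grip":-0.38},
    {"x":0,"y":0,"z":0,"wx":0,"wy":0,"wz":0,"grip":-0.38}
  ]
}}

```text
t: 16.63
tcp_pos: [529.3, -11.5, 125.6]
ee_rot: [[0.156, 0.984, 0.087], [0.011, 0.087, -0.996], [-0.988, 0.156, 0.002]]
ft_force: [-0.9, -0.5, 0.2]
grip_width: 0.687
```

```bash
python3 st.py; python3 to.py -9.7 1 84 9
python3 - <<'E'
from workcell import get_image
from h import *
p,d=get_image('top'); 
P=w2f(cloud('top',d).reshape(-1,3)); g=p.max(2).ravel()
m=(abs(P[:,1])<36)&(P[:,0]>40)&(P[:,0]<140)&(P[:,2]>150)
for lo in range(150,320,10):
    k=m&(P[:,2]>=lo)&(P[:,2]<lo+10); b=k&(g<90); w=k&(g>=90)
    print(lo,'dark x max',np.nanmax(P[b,0]).round(1) if b.any() else None,b.sum(),'light x min',np.nanmin(P[w,0]).round(1) if w.any() else None)
E
```

```text
t 16.6333 tcp [529.3 -11.5 125.6] fix [-11.4  -1.5 125.6] ft [-0.9 -0.5  0.2] grip 0.687
j [ 28.5  20.3 -38.1 118.   20.8  38.5 -17.4]
toolx_f [ 0.156 -0.003 -0.988] tooly_f [ 0.988 -0.003  0.156]
d cm [ 0.14  0.26 -4.16] rotvec deg [0.13 0.   0.18]
150 dark x max None 0 light x min None
160 dark x max None 0 light x min 78.9
170 dark x max None 0 light x min 84.3
180 dark x max 88.2 1 light x min 86.7
190 dark x max 92.1 2 light x min 88.5
200 dark x max 92.1 7 light x min 91.0
210 dark x max 95.7 15 light x min 78.8
220 dark x max 40.5 2 light x min 95.1
230 dark x max 99.7 14 light x min 96.5
240 dark x max 99.3 148 light x min 53.0
250 dark x max 63.6 102 light x min 51.4
260 dark x max None 0 light x min 103.4
270 dark x max 139.9 3 light x min 104.1
280 dark x max None 0 light x min 103.6
290 dark x max None 0 light x min 106.0
300 dark x max None 0 light x min 108.8
310 dark x max None 0 light x min None
```

The depth check matches the model, giving about 8–9 mm clearance from body to lid. Descending onto the module.

Emit:
{"op": "apply_moves", "data": {
  "increments": [
    {"x":0.14,"y":0.25,"z":-1,"wx":0.1,"wy":0,"wz":0.1,"grip":-0.38},
    {"x":0,"y":0,"z":-1,"wx":0,"wy":0,"wz":0,"grip":-0.38},
    {"x":0,"y":0,"z":-1,"wx":0,"wy":0,"wz":0,"grip":-0.38},
    {"x":0,"y":0,"z":-0.6,"wx":0,"wy":0,"wz":0,"grip":-0.38},
    {"x":0,"y":0,"z":-0.4,"wx":0,"wy":0,"wz":0,"grip":-0.38},
    {"x":0,"y":0,"z":0,"wx":0,"wy":0,"wz":0,"grip":-0.38}
  ]
}}

```text
t: 17.18
tcp_pos: [530.4, -8.2, 84.4]
ee_rot: [[0.154, 0.984, 0.09], [0.015, 0.089, -0.996], [-0.988, 0.154, -0.001]]
ft_force: [-0.5, 0.0, -0.4]
grip_width: 0.69
```

```bash
python3 st.py; python3 to.py -9.7 1 84 9
```

```text
t 17.1833 tcp [530.4  -8.2  84.4] fix [-10.    1.7  84.4] ft [-0.5  0.  -0.4] grip 0.69
j [ 25.3  23.8 -35.3 119.8  25.1  33.8 -21.5]
toolx_f [ 0.154  0.001 -0.988] tooly_f [ 0.988 -0.     0.154]
d cm [ 0.03 -0.07 -0.04] rotvec deg [-0.02 -0.12  0.01]
```

Aligned with no contact. Closing gently.

Emit:
{"op": "apply_moves", "data": {
  "increments": [
    {"x":0,"y":0,"z":0,"wx":0,"wy":0,"wz":0,"grip":-0.2},
    {"x":0,"y":0,"z":0,"wx":0,"wy":0,"wz":0,"grip":-0.1},
    {"x":0,"y":0,"z":0,"wx":0,"wy":0,"wz":0,"grip":0.1},
    {"x":0,"y":0,"z":0,"wx":0,"wy":0,"wz":0,"grip":0.1},
    {"x":0,"y":0,"z":0,"wx":0,"wy":0,"wz":0,"grip":0.1}
  ],
  "force": 10
}}

```text
t: 17.6
tcp_pos: [531.4, -8.2, 86.1]
ee_rot: [[0.157, 0.984, 0.09], [0.014, 0.089, -0.996], [-0.988, 0.157, -0.0]]
ft_force: [0.4, -0.0, -0.3]
grip_width: 0.551
```

```bash
python3 st.py
```

```text
t 17.6 tcp [531.4  -8.2  86.1] fix [-9.   1.6 86.1] ft [ 0.4 -0.  -0.3] grip 0.551
j [ 25.4  23.7 -35.3 119.7  25.   33.9 -21.5]
toolx_f [ 0.157 -0.    -0.988] tooly_f [ 0.988 -0.001  0.157]
```

Emit:
{"op": "apply_moves", "data": {
  "increments": [
    {"x":0,"y":0,"z":0,"wx":0,"wy":0,"wz":0,"grip":0.4},
    {"x":0,"y":0,"z":0,"wx":0,"wy":0,"wz":0,"grip":0.4},
    {"x":0,"y":0,"z":0,"wx":0,"wy":0,"wz":0,"grip":0.4}
  ],
  "force": 20
}}

```text
t: 17.85
tcp_pos: [531.4, -8.2, 86.1]
ee_rot: [[0.157, 0.984, 0.09], [0.014, 0.089, -0.996], [-0.988, 0.157, 0.0]]
ft_force: [-0.8, -0.0, 1.8]
grip_width: 0.547
```

```bash
python3 st.py; python3 shot.py 10
```

```text
t 17.85 tcp [531.4  -8.2  86.1] fix [-8.9  1.6 86.1] ft [-0.8 -0.   1.8] grip 0.547
j [ 25.4  23.7 -35.3 119.7  25.   33.9 -21.5]
toolx_f [ 0.157 -0.    -0.988] tooly_f [ 0.988 -0.001  0.157]
```

View pics/z10.png

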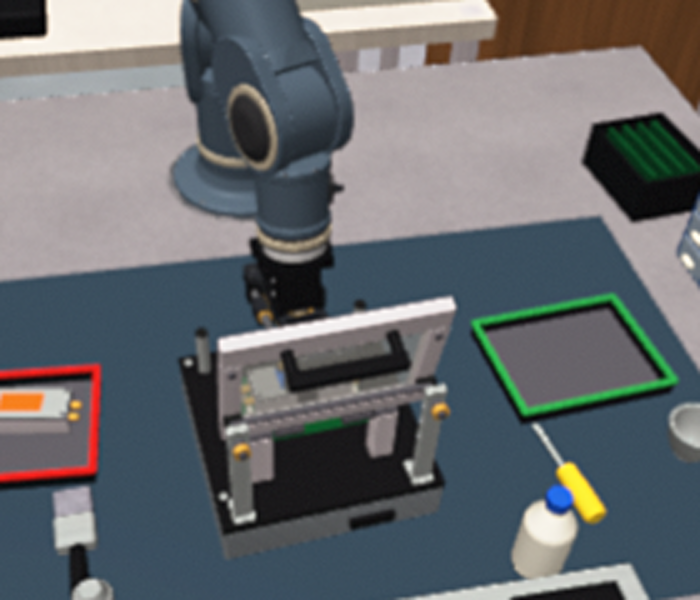

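The opening is 47.6 mm against a 46 mm box, so it's held with a small residual tilt inside the guides. Lifting slowly straight up.

Emit:
{"op": "apply_moves", "data": {
  "increments": [
    {"x":0,"y":0,"z":0.3,"wx":0,"wy":0,"wz":0,"grip":0.4},
    {"x":0,"y":0,"z":0.3,"wx":0,"wy":0,"wz":0,"grip":0.4},
    {"x":0,"y":0,"z":0.4,"wx":0,"wy":0,"wz":0,"grip":0.4},
    {"x":0,"y":0,"z":0.4,"wx":0,"wy":0,"wz":0,"grip":0.4}
  ]
}}

```text
t: 18.23
tcp_pos: [531.1, -8.3, 100.0]
ee_rot: [[0.156, 0.984, 0.09], [0.014, 0.089, -0.996], [-0.988, 0.156, -0.0]]
ft_force: [-0.1, 0.2, -2.2]
grip_width: 0.546
```

```bash
python3 st.py
```

```text
t 18.2333 tcp [531.1  -8.3 100. ] fix [ -9.3   1.6 100. ] ft [-0.1  0.2 -2.2] grip 0.546
j [ 26.5  22.5 -36.5 119.1  23.5  35.5 -20. ]
toolx_f [ 0.156  0.    -0.988] tooly_f [ 0.988 -0.001  0.156]
```

The module is off the nest (about 2.2 N weight on the tool). Up further, away from the lid, and level the tool on the way toward the tray.

Emit:
{"op": "apply_moves", "data": {
  "increments": [
    {"x":0,"y":0,"z":1,"wx":0,"wy":0,"wz":0,"grip":0.4},
    {"x":-0.3,"y":0,"z":1.5,"wx":0,"wy":0,"wz":0,"grip":0.4},
    {"x":-0.8,"y":-0.1,"z":2,"wx":0,"wy":0,"wz":0,"grip":0.4},
    {"x":-1,"y":-0.1,"z":2,"wx":0,"wy":0,"wz":0,"grip":0.4},
    {"x":-1,"y":-0.1,"z":2,"wx":0,"wy":0,"wz":0,"grip":0.4},
    {"x":-1,"y":0,"z":1.5,"wx":-0.1,"wy":1.5,"wz":0,"grip":0.4},
    {"x":-0.8,"y":0,"z":0.5,"wx":-0.1,"wy":1.5,"wz":0,"grip":0.4},
    {"x":-0.5,"y":0,"z":0,"wx":-0.2,"wy":2,"wz":0,"grip":0.4},
    {"x":0,"y":1,"z":0,"wx":-0.2,"wy":2,"wz":0,"grip":0.4},
    {"x":0,"y":2,"z":0,"wx":-0.2,"wy":2,"wz":0,"grip":0.4},
    {"x":0,"y":2,"z":0,"wx":0,"wy":0,"wz":0,"grip":0.4},
    {"x":0,"y":1,"z":0,"wx":0,"wy":0,"wz":0,"grip":0.4}
  ]
}}

```text
t: 19.23
tcp_pos: [477.6, 51.6, 205.8]
ee_rot: [[0.001, 0.996, 0.093], [0.002, 0.093, -0.996], [-1.0, 0.001, -0.002]]
ft_force: [-0.7, 0.1, -2.0]
grip_width: 0.546
```

```bash
python3 st.py; python3 shot.py 11
```

```text
t 19.2333 tcp [477.6  51.6 205.8] fix [-57.2  66.  205.8] ft [-0.7  0.1 -2. ] grip 0.546
j [ 27.6  14.5 -44.9 112.8  12.   57.4 -17.6]
toolx_f [ 0.001  0.002 -1.   ] tooly_f [1.    0.002 0.001]
```

View pics/z11.png

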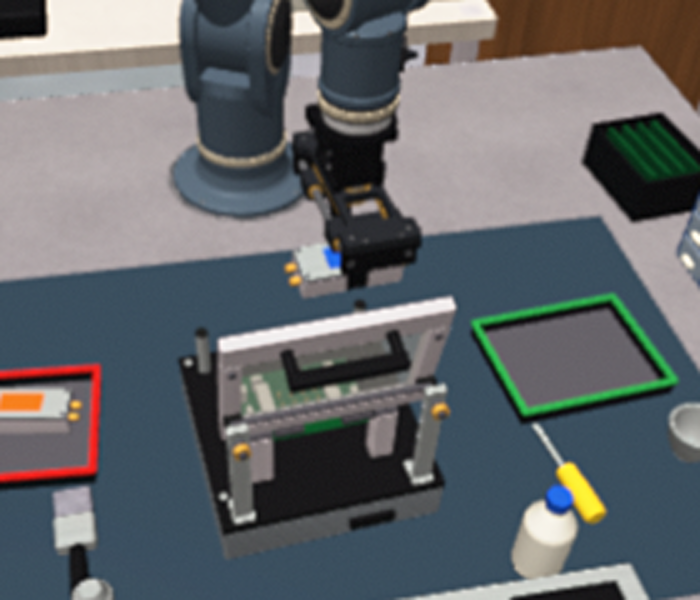

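The module is held across its middle and clear of the fixture. Measuring its tilt in the grip from the top-face depth.

Run:
```python
from h import *
D=np.load('pics/s11.npy'); im=cv2.imread('pics/s11.png'); P=w2f(cloud('scene',D))
# zoom coords (295..345, 245..275)/2.5 + (130,30)
sub=np.zeros((384,512),bool); sub[124:152,244:300]=1
g=cv2.cvtColor(im,6); hsv=cv2.cvtColor(im,cv2.COLOR_BGR2HSV)
q=P[sub]; k=(q[:,2]>150)&(q[:,2]<260)&(q[:,0]<0)&(q[:,0]>-110); q=q[k]
rng=np.random.default_rng(0);best=None
for _ in range(500):
    a=q[rng.choice(len(q),3,False)]; n=np.cross(a[1]-a[0],a[2]-a[0]); n/=np.linalg.norm(n)+1e-9
    if abs(n[2])<.8: continue
    kk=abs((q-a[0])@n)<2
    if best is None or kk.sum()>best.sum(): best=kk
b=q[best]; c=b.mean(0); n=np.linalg.svd(b-c)[2][2]; n*=np.sign(n[2])
print(len(q),best.sum(),'n',n.round(3),'tilt about y',np.degrees(np.arctan2(n[0],n[2])).round(1),'about x',np.degrees(np.arctan2(n[1],n[2])).round(1),'c',c.round(1), b.min(0).round(0),b.max(0).round(0))
```

```text
510 187 n [0.173 0.049 0.984] tilt about y 10.0 about x 2.9 c [-49.   36.5 225.8] [-75.  12. 217.] [-21. 112. 232.]
```

The module kept its nest orientation: it tilts about 10° now that the tool is upright, so it's level when the tool is at 9°. I'll turn the tool back to 9° for the set-down, over the green tray.

Emit:
{"op": "apply_moves", "data": {
  "increments": [
    {"x":0,"y":3,"z":0,"wx":0.15,"wy":-1.5,"wz":0,"grip":0.4},
    {"x":0,"y":3.5,"z":0,"wx":0.15,"wy":-1.5,"wz":0,"grip":0.4},
    {"x":0,"y":3.5,"z":0,"wx":0.15,"wy":-1.5,"wz":0,"grip":0.4},
    {"x":0,"y":3.5,"z":0,"wx":0.15,"wy":-1.5,"wz":0,"grip":0.4},
    {"x":0,"y":3.5,"z":0,"wx":0.1,"wy":-1.5,"wz":0,"grip":0.4},
    {"x":0,"y":3.5,"z":0,"wx":0.1,"wy":-1.5,"wz":0,"grip":0.4},
    {"x":0,"y":3.5,"z":-1,"wx":0,"wy":0,"wz":0,"grip":0.4},
    {"x":0,"y":3,"z":-2,"wx":0,"wy":0,"wz":0,"grip":0.4},
    {"x":0,"y":2,"z":-2,"wx":0,"wy":0,"wz":0,"grip":0.4},
    {"x":0,"y":0.5,"z":-2,"wx":0,"wy":0,"wz":0,"grip":0.4},
    {"x":0,"y":0,"z":-2,"wx":0,"wy":0,"wz":0,"grip":0.4},
    {"x":0,"y":0,"z":0,"wx":0,"wy":0,"wz":0,"grip":0.4}
  ]
}}

```text
t: 20.28
tcp_pos: [475.5, 341.0, 110.9]
ee_rot: [[0.15, 0.984, 0.091], [0.008, 0.09, -0.996], [-0.989, 0.15, 0.005]]
ft_force: [-1.1, -1.1, -2.5]
grip_width: 0.546
```

```bash
cat >> st.py <<'E'
print('tray-rel tip',np.round(np.array(s['tcp_pos'])-[472.4,350.3,0],1),'phi',np.degrees(np.arctan2((R[:,0]@RF)[0],-R[2,0])).round(2))
E
python3 st.py; python3 shot.py 12
python3 - <<'E'
import cv2
a=cv2.imread('pics/s12.png'); cv2.imwrite('pics/z12b.png',cv2.resize(a[70:220,270:470],None,fx=4,fy=4,interpolation=cv2.INTER_CUBIC))
E
```

```text
t 20.2833 tcp [475.5 341.  110.9] fix [-33.1 354.5 110.9] ft [-1.1 -1.1 -2.5] grip 0.546
j [-11.   28.3 -41.3 110.3  34.5  46.5 -66.4]
toolx_f [ 0.15  -0.005 -0.989] tooly_f [0.989 0.001 0.15 ]
tray-rel tip [  3.1  -9.3 110.9] phi 8.65
```

View pics/z12b.png

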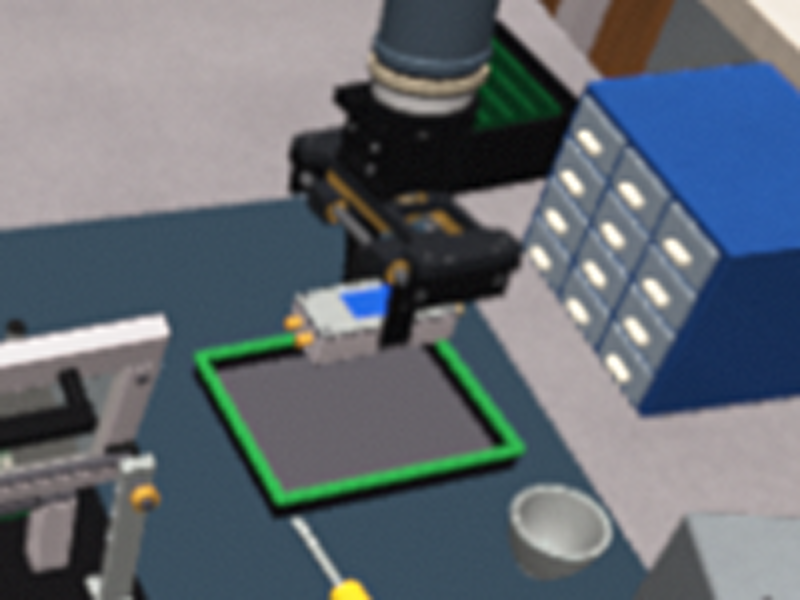

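The module hangs level over the green tray. Descending, with slow final steps.

Emit:
{"op": "apply_moves", "data": {
  "increments": [
    {"x":0,"y":0.4,"z":-1.5,"wx":0,"wy":-0.2,"wz":0,"grip":0.4},
    {"x":0,"y":0.4,"z":-2,"wx":0,"wy":0,"wz":0,"grip":0.4},
    {"x":0,"y":0.1,"z":-2,"wx":0,"wy":0,"wz":0,"grip":0.4},
    {"x":0,"y":0,"z":-1.5,"wx":0,"wy":0,"wz":0,"grip":0.4},
    {"x":0,"y":0,"z":-0.8,"wx":0,"wy":0,"wz":0,"grip":0.4},
    {"x":0,"y":0,"z":-0.5,"wx":0,"wy":0,"wz":0,"grip":0.4},
    {"x":0,"y":0,"z":0,"wx":0,"wy":0,"wz":0,"grip":0.4}
  ]
}}

```text
t: 20.92
tcp_pos: [477.9, 352.2, 32.2]
ee_rot: [[0.16, 0.983, 0.089], [0.014, 0.088, -0.996], [-0.987, 0.161, 0.0]]
ft_force: [-0.4, 0.1, -1.7]
grip_width: 0.544
```

```bash
python3 st.py
```

```text
t 20.9167 tcp [477.9 352.2  32.2] fix [-29.6 365.4  32.2] ft [-0.4  0.1 -1.7] grip 0.544
j [-16.6  34.5 -35.5 112.6  42.8  38.9 -74.9]
toolx_f [ 0.161 -0.001 -0.987] tooly_f [ 0.987 -0.001  0.161]
tray-rel tip [ 5.5  1.9 32.2] phi 9.25
```

Emit:
{"op": "apply_moves", "data": {
  "increments": [
    {"x":0,"y":0,"z":-0.5,"wx":0,"wy":0,"wz":0,"grip":0.4},
    {"x":0,"y":0,"z":-0.5,"wx":0,"wy":0,"wz":0,"grip":0.4},
    {"x":0,"y":0,"z":-0.3,"wx":0,"wy":0,"wz":0,"grip":0.4},
    {"x":0,"y":0,"z":0,"wx":0,"wy":0,"wz":0,"grip":0.4}
  ]
}}

```text
t: 21.25
tcp_pos: [477.2, 352.4, 18.4]
ee_rot: [[0.159, 0.983, 0.09], [0.014, 0.089, -0.996], [-0.987, 0.16, 0.001]]
ft_force: [0.0, 0.0, -1.2]
grip_width: 0.549
```

Emit:
{"op": "apply_moves", "data": {
  "increments": [
    {"x":0,"y":0,"z":-0.2,"wx":0,"wy":0,"wz":0,"grip":0.4},
    {"x":0,"y":0,"z":0,"wx":0,"wy":0,"wz":0,"grip":0.4}
  ]
}}

```text
t: 21.42
tcp_pos: [477.2, 352.8, 16.7]
ee_rot: [[0.159, 0.983, 0.09], [0.014, 0.089, -0.996], [-0.987, 0.16, 0.0]]
ft_force: [-0.4, 0.3, -2.1]
grip_width: 0.548
```

Emit:
{"op": "apply_moves", "data": {
  "increments": [
    {"x":0,"y":0,"z":-0.15,"wx":0,"wy":0,"wz":0,"grip":0.4},
    {"x":0,"y":0,"z":0,"wx":0,"wy":0,"wz":0,"grip":0.4}
  ]
}}

```text
t: 21.58
tcp_pos: [477.2, 352.7, 15.2]
ee_rot: [[0.16, 0.983, 0.09], [0.014, 0.089, -0.996], [-0.987, 0.16, 0.0]]
ft_force: [-0.0, -0.0, -2.3]
grip_width: 0.54
```

Emit:
{"op": "apply_moves", "data": {
  "increments": [
    {"x":0,"y":0,"z":-0.1,"wx":0,"wy":0,"wz":0,"grip":0.4},
    {"x":0,"y":0,"z":0,"wx":0,"wy":0,"wz":0,"grip":0.4}
  ]
}}

```text
t: 21.75
tcp_pos: [477.3, 352.8, 14.3]
ee_rot: [[0.16, 0.983, 0.09], [0.014, 0.089, -0.996], [-0.987, 0.16, 0.0]]
ft_force: [0.1, 0.5, -1.5]
grip_width: 0.545
```

Emit:
{"op": "apply_moves", "data": {
  "increments": [
    {"x":0,"y":0,"z":-0.1,"wx":0,"wy":0,"wz":0,"grip":0.4},
    {"x":0,"y":0,"z":0,"wx":0,"wy":0,"wz":0,"grip":0.4}
  ]
}}

```text
t: 21.92
tcp_pos: [477.4, 352.8, 14.1]
ee_rot: [[0.16, 0.983, 0.09], [0.014, 0.089, -0.996], [-0.987, 0.161, 0.001]]
ft_force: [-1.5, -1.4, 5.0]
grip_width: 0.547
```

Emit:
{"op": "apply_moves", "data": {
  "increments": [
    {"x":0,"y":0,"z":-0.1,"wx":0,"wy":0,"wz":0,"grip":0.4},
    {"x":0,"y":0,"z":0,"wx":0,"wy":0,"wz":0,"grip":0.4}
  ]
}}

```text
t: 22.08
tcp_pos: [477.4, 352.9, 14.0]
ee_rot: [[0.161, 0.983, 0.09], [0.013, 0.089, -0.996], [-0.987, 0.162, 0.001]]
ft_force: [-4.4, -2.9, 12.7]
grip_width: 0.55
```

Touchdown at tip z 14.1, as predicted. I'll ease off 1 mm, then release slowly.

Emit:
{"op": "apply_moves", "data": {
  "increments": [
    {"x":0,"y":0,"z":0.1,"wx":0,"wy":0,"wz":0,"grip":0.4},
    {"x":0,"y":0,"z":0,"wx":0,"wy":0,"wz":0,"grip":0.4}
  ],
  "force": 6
}}

```text
t: 22.25
tcp_pos: [477.5, 353.0, 13.9]
ee_rot: [[0.161, 0.983, 0.09], [0.015, 0.089, -0.996], [-0.987, 0.161, -0.0]]
ft_force: [-1.6, -0.7, 6.1]
grip_width: 0.554
```

Emit:
{"op": "apply_moves", "data": {
  "increments": [
    {"x":0,"y":0,"z":0,"wx":0,"wy":0,"wz":0,"grip":-0.12},
    {"x":0,"y":0,"z":0,"wx":0,"wy":0,"wz":0,"grip":-0.16},
    {"x":0,"y":0,"z":0,"wx":0,"wy":0,"wz":0,"grip":-0.22},
    {"x":0,"y":0,"z":0,"wx":0,"wy":0,"wz":0,"grip":-0.3},
    {"x":0,"y":0,"z":0,"wx":0,"wy":0,"wz":0,"grip":-0.38}
  ]
}}

```text
t: 22.67
tcp_pos: [477.3, 352.7, 13.0]
ee_rot: [[0.159, 0.983, 0.09], [0.014, 0.089, -0.996], [-0.987, 0.16, 0.0]]
ft_force: [-0.6, -0.0, 0.4]
grip_width: 0.653
```

```bash
python3 st.py; python3 shot.py 13
python3 - <<'E'
import cv2
a=cv2.imread('pics/s13.png'); cv2.imwrite('pics/z13b.png',cv2.resize(a[70:220,270:470],None,fx=4,fy=4,interpolation=cv2.INTER_CUBIC))
E
```

```text
t 22.6667 tcp [477.3 352.7  13. ] fix [-30.2 365.9  13. ] ft [-0.6 -0.   0.4] grip 0.653
j [-17.8  36.  -34.1 113.1  44.8  37.1 -76.8]
toolx_f [ 0.16  -0.    -0.987] tooly_f [ 0.987 -0.001  0.16 ]
tray-rel tip [ 4.9  2.4 13. ] phi 9.2
```

View pics/z13b.png

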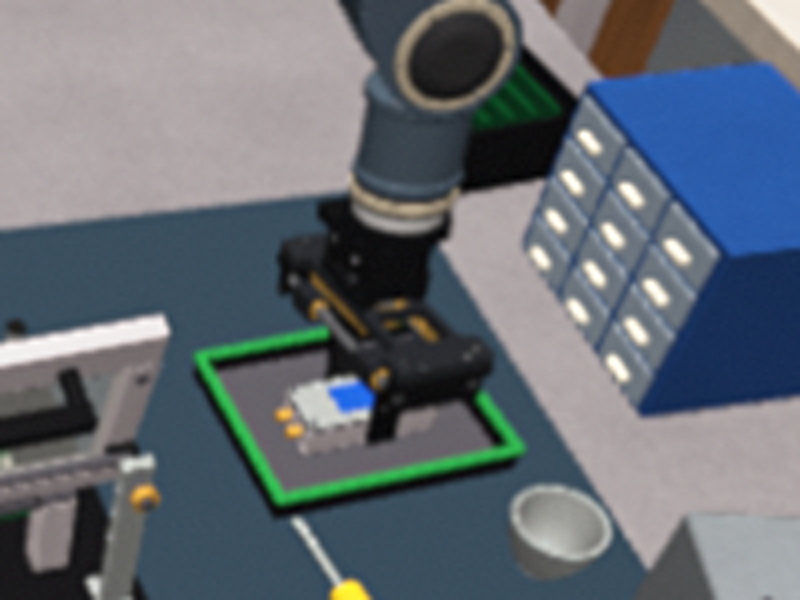

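Released; the module sits in the tray. Withdrawing along the tool axis and checking.

Emit:
{"op": "apply_moves", "data": {
  "increments": [
    {"x":-0.08,"y":0,"z":0.5,"wx":0,"wy":0,"wz":0,"grip":-0.5},
    {"x":-0.16,"y":-0.01,"z":1,"wx":0,"wy":0,"wz":0,"grip":-0.5},
    {"x":-0.24,"y":-0.02,"z":1.5,"wx":0,"wy":0,"wz":0,"grip":-0.5},
    {"x":-0.32,"y":-0.03,"z":2,"wx":0,"wy":0,"wz":0,"grip":-0.5},
    {"x":-0.4,"y":0,"z":2.5,"wx":0,"wy":0,"wz":0,"grip":-0.5},
    {"x":-0.5,"y":0,"z":3,"wx":0,"wy":0,"wz":0,"grip":-0.5},
    {"x":-1,"y":0,"z":3,"wx":0,"wy":0,"wz":0,"grip":-0.5},
    {"x":-1,"y":0,"z":3,"wx":0,"wy":0,"wz":0,"grip":-0.5},
    {"x":-1,"y":0,"z":3,"wx":0,"wy":0,"wz":0,"grip":-0.5},
    {"x":0,"y":0,"z":3,"wx":0,"wy":0,"wz":0,"grip":-0.5},
    {"x":0,"y":0,"z":0,"wx":0,"wy":0,"wz":0,"grip":-0.5}
  ]
}}

```text
t: 23.63
tcp_pos: [431.2, 355.7, 245.7]
ee_rot: [[0.169, 0.981, 0.092], [0.022, 0.09, -0.996], [-0.985, 0.171, -0.006]]
ft_force: [0.4, 1.0, -0.2]
grip_width: 0.75
```

```bash
python3 st.py; python3 shot.py 14
python3 - <<'E'
from workcell import get_image
from h import *
a=cv2.imread('pics/s14.png'); p,d=get_image('top'); b=np.ascontiguousarray(p[...,::-1]); cv2.imwrite('pics/top14.png',b)
cv2.imwrite('pics/z14b.png',np.hstack([cv2.resize(a[60:260,190:450],(460,354)),cv2.resize(b[80:280,110:330],(340,309)) if 0 else cv2.resize(b[100:300,105:297],(340,354))]))
for n,im,D in(('scene',a,np.load('pics/s14.npy')),('top',b,d)):
    hsv=cv2.cvtColor(im,cv2.COLOR_BGR2HSV); P=cloud(n,D); m=cv2.inRange(hsv,(103,170,150),(118,255,255))>0
    m&=(abs(P[...,0]-472)<80)&(abs(P[...,1]-350)<100)&(P[...,2]<80)
    if m.sum()>10:
        q=P[m]; print(n,'label',m.sum(),np.median(q,0).round(1),'z p5-95',np.percentile(q[:,2],[5,95]).round(1))
    t=(abs(P[...,0]-472)<28)&(abs(P[...,1]-352)<60)&(P[...,2]>25)&(P[...,2]<60); q=P[t]
    if len(q)>30:
        A=np.c_[q[:,:2],np.ones(len(q))]; k=np.linalg.lstsq(A,q[:,2],rcond=None)[0]; r=abs(A@k-q[:,2])<3; k=np.linalg.lstsq(A[r],q[r,2],rcond=None)[0]; print(n,'top slope deg',np.degrees(k[:2]).round(2),r.sum(),np.median(q[:,2]).round(1))
# compare other things before/after in top view
o=cv2.imread('pics/top0.png'); df=cv2.absdiff(o,b).max(2); 
for nm,(u,v) in dict(screwdriver=(180,185),brush=(345,185),bottle=(198,155),objective=(338,156),tape=(392,184),pot=(130,191),reject=(367,241)).items(): print(nm,int(df[v-15:v+16,u-15:u+16].max()),end='; ')
E
```

```text
t 23.6333 tcp [431.2 355.7 245.7] fix [-75.8 373.1 245.7] ft [ 0.4  1.  -0.2] grip 0.75
j [ -7.1  16.8 -48.5 106.1  23.3  57.8 -60.1]
toolx_f [ 0.171  0.006 -0.985] tooly_f [0.985 0.    0.171]
tray-rel tip [-41.2   5.4 245.7] phi 9.82
scene label 71 [477.7 354.2  35.3] z p5-95 [32.9 37.8]
scene top slope deg [-1.32 -0.21] 317 34.9
top label 110 [476.5 352.4  35.7] z p5-95 [32.1 39.1]
top top slope deg [1.08 0.6 ] 367 35.0
screwdriver 15; brush 17; bottle 16; objective 15; tape 15; pot 16; reject 16;
```

View pics/z14b.png

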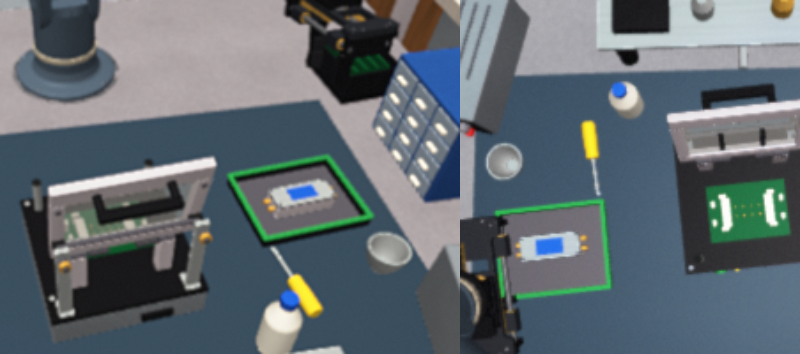

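The module lies flat: its top is at z 35 in both views, with slope within about 1°. The other items show no pixel change. One last check that the lid hasn't drifted since the stop contact.

Run:
```python
from h import *
a=cv2.imread('pics/s8.png');b=cv2.imread('pics/s14.png');t=cv2.imread('pics/top8.png');u=cv2.imread('pics/top14.png')
print('scene lid diff',np.percentile(cv2.absdiff(a,b).max(2)[145:200,215:315],[50,99,100]),'top',np.percentile(cv2.absdiff(t,u).max(2)[150:195,220:310],[50,99,100]))
from workcell import get_image
p,d=get_image('top'); P=w2f(cloud('top',d).reshape(-1,3)); g=p.min(2).ravel()
m=(abs(P[:,1])>70)&(abs(P[:,1])<100)&(P[:,2]>160)&(P[:,2]<300)&(g>90)&(P[:,0]>60)
q=P[m]; k=np.polyfit(q[:,2],q[:,0],1); r=abs(np.polyval(k,q[:,2])-q[:,0])<4; k=np.polyfit(q[r,2],q[r,0],1); print('inner face lean deg past upright',np.degrees(np.arctan(k[0])).round(2),r.sum())
print('angle from tip contact', np.degrees(np.arctan2(94.9+15-80+7,279-132)).round(1))
```

```text
scene lid diff [ 1. 68. 83.] top [3. 6. 9.]
inner face lean deg past upright 10.4 395
angle from tip contact 14.1
```

Run:
```python
from h import *
im={k:cv2.imread(f'pics/s{k}.png') for k in('7','8','14')}
# lid's left part and right part in scene (zoom px 215-260,330-430 and 420-460,295-390)
for nm,(y0,y1,x0,x1) in dict(left=(160,200,214,226),right=(146,186,302,314)).items():
    g={k:cv2.GaussianBlur(cv2.cvtColor(v,6)[y0:y1,x0:x1].astype(np.float32),(3,3),0) for k,v in im.items()}
    for k in('8','14'): print(nm,'7->',k,'shift px',np.round(cv2.phaseCorrelate(g['7'],g[k])[0],2),'max diff',np.abs(g['7']-g[k]).max().round(0))
# px per degree of lid top edge
e=lambda th:f2w([80-175*np.cos(np.radians(th)),90,132+175*np.sin(np.radians(th))]); print('px/deg',(proj('scene',e(103))-proj('scene',e(102))).round(2))
```

```text
left 7-> 8 shift px [ 0.03 -0.03] max diff 6.0
left 7-> 14 shift px [ 0.01 -0.02] max diff 6.0
right 7-> 8 shift px [ 0.05 -0.05] max diff 14.0
right 7-> 14 shift px [ 0.05 -0.03] max diff 14.0
px/deg [[0.46 1.13]]
```

The lid has not moved since the stop contact (shift of at most 0.05 px, under 0.1°). Everything is in place and the robot is clear, so I'm handing in.

```bash
python3 -c "
from workcell import workorder,telemetry
print(workorder.job_done()); print(telemetry.observe()['t'])"
```

```text
the job is handed in; nothing more can be done
None
the job is handed in; nothing more can be done
```

The lid is standing against its rubber stop and the tested module is lying flat, label up, in the green-rimmed tray. I handed the job in at about 24 s; it gave no verdict.

- **Lid:** I gripped the handle and swung the lid to about 42°, then let go and pushed the inside of the front rail slowly. The stop showed as a clear rise, from about 5 N to 14 N and then 24 N, with the fingertips stalled, and I backed off at once. After that the lid had moved less than 0.1° by image comparison.
- **Lid angle (not exact):** The camera depth fits put the lid at 100–102°, while the fingertip contact point gives about 104°. I took the force rise as proof of the stop and did not touch the lid a second time to confirm.
- **Module:** I gripped it with the tool tilted 9° so the gripper body cleared the open lid, lifted it straight up and carried it to the tray. I lowered it in about 1 mm steps at the end. It pressed on the tray floor with about 13 N at most before I eased off and let go.
- **Last checks:** The module's top is at 35 mm, as it should be, and level to about 1° in both views. Its label centre is about 5 mm from the tray's middle. The other items and the rejected module show no change in the top view.

My first plan, hooking the fingers under the front rail, was out of the arm's reach and was dropped before anything was touched.

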